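# Serve the last walnuts: change the tumblers, hold the gate open at its mark

### The arm

A 6-joint arm with a two-finger parallel gripper is mounted at the origin on a cart in front of the work surface, level with it; the furniture and walls round the work are solid. World frame = base frame: x ahead of the robot, y to its left, z up, the work surface at z = 0. Lengths are in m, angles in rad, forces in N, time in s.
With the tool pointing down it reaches from about 0.3 to 0.875 m from the base axis. Payload 6.4 kg.
Tool frame: the origin (TCP) lies midway between the tips of the shut fingers; the grasp point (between the pads) lies behind it (arm.tcp_to_grasp is the z of the grasp point in the tool frame, in m); z points along the fingers, x is the direction in which the jaws open and shut, and the axes are right-handed (so a half turn about z gives the same grasp; the last joint's range is limited). The gripper opens to 85 mm and grips with 20 to 120 N. Pads are 22 mm wide; open, the fingers measure 114 mm over their backs; the gripper's body (76 mm by 85 mm) begins 54 mm behind the grasp point. The pads swing forward as they close: fully open they stand 13 mm farther back than shut.
Start: joints at [-0.206, 0.181, 1.607, -0, 1.354, -0.206], TCP at [0.575, 0, 0.231] pointing down, gripper open.
Joint ranges: [-2.99, 2.99], [-0.89, 2.07], [0.3, 2.58], [-1.14, 4.28], [0, 2.63], [-3.12, 3.12]. Speed limits (rad/s): [2.57, 2.57, 3.01, 3.14, 3.14, 3.14].

### API

Orientations are given as a rotation vector (axis times angle).
In Python, from bench import arm gives the robot as it stands.
- The arm moves only by the tool move_arm, never from a script. Its arguments are lists of equal length, an entry for each row: "fingers": the closure, from 0 (fully open) to 1 (shut); "offset": the shift along the tool's x, y, z scaled (see below), a list of three; "spin": the turn about the tool's z scaled (see below). A call has 1 to 10 rows; each row is the pose to reach, as a shift and turn from the pose commanded when the call began, along the tool's axes at that moment; what a row does not reach only later rows make up. The controller multiplies each number of a shift by 25 cm and each number of a turn by pi/2 rad. A row lasts 1/10 s, in which the tool goes at most 50 mm and 8.59 degrees, less where a joint would pass 70% of its speed; a pose out of reach is approached as far as the arm can. A call with a number of a shift or a turn outside -1 to 1 is refused whole. A call with a gripper value outside its range is refused whole. The fingers move at their own pace and stop on an object; "force" is the grip in N (left out, the last holds). Time passes only in rows, so rows that repeat a pose let the fingers close. It gives the time, the measured TCP pose, the force and the opening at its end, in the units of the state.
- arm.get_state(): the state, without advancing time (a new reading comes with each control period).
- arm.snapshot(name): name is "scene" or "side" or "wrist"; returns the picture (400x640x3 uint8, red, green, blue); there is no depth.
- arm.get_calibration(name): a dict with "camera_matrix" (3x3 intrinsics, pixels), "R" (3x3) and "t" (3): a world point X has camera coordinates R X + t; the wrist camera has in their place "tool_from_camera" (4x4, takes a point from camera to tool coordinates, whose origin is the TCP and whose axes are the tool frame's). Camera axes: x right, y down, z forward; pixel columns grow to the right and rows downward; lengths in m; the calibration is good to about 2 mm. A picture is of the moment at which its call begins: read the wrist's pose just before it. get_calibration takes no time and is no camera call.
- arm.close_job(): hands the job in, once; it reports no verdict.
Trained networks look in the newest picture that a camera, given by its name, has taken for a name from the list of things; names that differ only in an ending like _2 or _b are one class to them, and where a whole thing is asked for, a point or a joint stands for the part that bears it (a point fixed in the world has none). Each returns a list of dicts, best first, with "p" (0 to 1); they miss things now and then, are a little off and sometimes report something else, mostly with a low value. They report only what shows in the picture. A call takes as long as a camera call. They do not tell look-alikes from the thing itself.
- arm.boxes_of(camera, thing): "position" ([x, y, z] in m, in world coordinates, good to about 4 mm: the middle of the surface that is visible of it).
- arm.cut_out(camera, thing): "pixels" (400x640 bool, what is visible of it).
The state is a dict: "clock": time; "joint_pos": joint angles; "dq": joint speeds; "joint_torque": joint torques, N m; "eef_pos": TCP position; "tcp_rot": TCP orientation; "force": force on the tool from outside, world axes, zero at the start; "moment": the same for the moment, N m; "width": finger opening in m.
Only numpy, scipy, OpenCV 4.12 (cv2) and the standard library are available. Lean on these libraries where they do the work, as an engineer would, in place of code of your own. Each camera call takes 0.05 s, during which the arm holds its last target.

### The job

The last four walnuts in the nut dispenser are meant for the white tumbler, but the blue one stands under the chute: change the two tumblers over, so that the white one stands centred on the dispenser's black rubber pad and the blue one stands where the white one was, on the green coaster. Then take the dispenser's spring-loaded gate by its black knob, pull it straight up until the red line on it is level with the tops of the two dark posts beside it, and keep holding it there while all the nuts roll into the white tumbler: finish with the gate still held at that mark, not let go. Leave the other things on the worktop where they are.

Things in the scene. Friction and masses are not known exactly. Their poses are not given: they have to be found in the camera images.
- white_tumbler_mid (a point): centre, half-way up (42.5 mm above its underside), of the loose off-white (pale grey) plastic tumbler: round, open on top, tapering from 72 mm across the rim to 50 mm across the foot, 85 mm tall, thin-walled, 70 to 120 g; about 61 mm across at this point; z axis up along its axis. At the start it stands upright on the coaster
- blue_tumbler_mid (a point): the same point of the loose bright blue tumbler, of the same shape and weight. At the start it stands upright on the dispenser's rubber pad
- coaster: round sage-green coaster fixed on the worktop, 96 mm across, 5 mm thick; origin at the centre of its underside. A tumbler standing on it has its centre 47.5 mm above the worktop
- tumbler_pad (a point): centre of the top face of the black rubber pad (86 mm across, 8 mm above the worktop) on the aluminium foot plate of the nut dispenser, in front of its chute; the dispenser is fixed, its x axis points from the pad back under the chute to the gate, z up. A tumbler standing on it has its centre 50.5 mm above the worktop. The foot plate is 124 mm wide and reaches 55 mm in front of the pad's centre
- chute_lip (a point): middle of the lower edge of the open steel chute (V-shaped trough, 60 mm wide), 48 mm behind the pad's centre and 102 mm above the worktop, 9 mm above the rim of a tumbler on the pad and just behind it, so that a tumbler goes straight down onto the pad from above; the chute's sides at the lip reach 118 mm above the worktop and rise to the rear
- gate_knob (a point): centre of the upright black round knob on top of the gate, 28 mm across, 33 mm tall, 120 mm behind the pad's centre; at the start 251 mm above the worktop. It may be taken from above at any yaw; the bin behind it reaches 220 mm above the worktop
- gate (a joint): the gate, a white blade between two dark posts, slides straight up: 0 shut, 0.065 m fully up. Springs pull it shut: the upward pull is 4 N at the start and 7 N at the mark, and it snaps shut when let go. The red line is level with the tops of the posts at 0.045 m. Below about 0.034 m the nuts do not pass
- nut_0_c (a point): centre of a loose walnut, a ball 28 mm across, 12 g; at the start the first behind the shut gate, in the sloping trough of the clear bin
- nut_1_c (a point): centre of the second walnut, behind the first
- nut_2_c (a point): centre of the third walnut
- nut_3_c (a point): centre of the fourth walnut
- spice_jar_mid (a point): bystander: centre, half-way up, of a spice jar with a red lid, upright, 45 mm across, 106 mm tall; loose, to be left alone
- dip_bowl_mid (a point): bystander: centre, half-way up, of a small grey-blue dip bowl, 82 mm across the rim, 34 mm tall; loose, to be left alone
- salt_mid (a point): bystander: centre, half-way up, of a salt shaker with a grey-white lid, upright, 44 mm across, 109 mm tall; loose, to be left alone
- tin_mid (a point): bystander: centre, half-way up, of a tin can with a red label, upright, 75 mm across, 110 mm tall; loose, to be left alone
- candle_mid (a point): bystander: centre, half-way up, of a tea light, 38 mm across, 15 mm tall; loose, to be left alone
Things that resemble listed ones, but are neither listed nor needed, are in the scene too. What is shaped like the part that bears white_tumbler_mid but brown, pink or yellow is not meant.

How it is judged:
By the outcome, as a careful person would: the job done as asked, in the order asked, and still so for the second after the job is handed in, while the arm keeps its last pose, push and grip.
It also fails if it takes over 72 s, if anything falls off the work surface, if the arm or the gripper's body presses on something with over 40 N, if the wrist force passes 120 N, or if a joint passes its speed limit or range.

## Working session

There is one attempt and no reset: what is moved stays moved. The work goes in short steps, Python scripts to look and compute and a tool call to move; the robot and the scene stay as the last step left them, time stands still between calls to the robot, and variables do not carry over. Pictures are saved under pics/ and viewed, and the job is handed in when it is done.

Besides the shell and the picture viewer there is one more tool, called as name(argument=value, ...) on one line, values as JSON. move_arm: Moves the arm, as the interface text tells. Shifts and turns lie within -1 to 1; 1 stands for 25 cm of shift or pi/2 rad of turn. Its arguments: {"type":"object","properties":{"fingers":{"type":"array"},"offset":{"type":"array"},"spin":{"type":"array"},"force":{"type":"number"}},"required":["fingers","offset","spin"]}

```bash
mkdir -p pics; ls; python3 - <<'E'
from bench import arm
import cv2,numpy as np
s=arm.get_state();print({k:np.round(v,3).tolist() for k,v in s.items()}, arm.tcp_to_grasp)
for n in ["scene","side"]:
    im=arm.snapshot(n);cv2.imwrite(f"pics/{n}0.png",im[:,:,::-1])
    c=arm.get_calibration(n);print(n,{k:np.round(v,3).tolist() for k,v in c.items()})
    for t in ["white_tumbler_mid","blue_tumbler_mid","coaster","gate_knob","gate","spice_jar_mid","dip_bowl_mid","salt_mid","tin_mid","candle_mid"]:
        try:print(n,t,[(np.round(d["position"],3).tolist(),round(d["p"],2)) for d in arm.boxes_of(n,t)][:4])
        except Exception as e:print(t,e)
print(arm.get_calibration("wrist"))
E
```

```text
pics
{'clock': 0.0, 'joint_pos': [-0.206, 0.182, 1.608, -0.0, 1.354, -0.206], 'dq': [0.001, -0.001, -0.001, 0.002, 0.001, -0.001], 'joint_torque': [0.0, -44.487, -35.134, -0.0, 0.009, 0.0], 'eef_pos': [0.574, 0.0, 0.23], 'tcp_rot': [-3.141, -0.0, 0.003], 'force': [0.376, 0.341, 0.111], 'moment': [-0.082, 0.003, 0.032], 'width': 0.085} -0.0187
scene {'camera_matrix': [[504.114, 0.0, 324.683], [0.0, 504.114, 200.528], [0.0, 0.0, 1.0]], 'R': [[0.484, -0.875, -0.001], [-0.525, -0.29, -0.8], [0.7, 0.388, -0.6]], 't': [-0.251, 0.426, 1.298]}
scene white_tumbler_mid [([0.548, -0.219, 0.064], 0.94), ([0.449, -0.32, 0.064], 0.93), ([0.637, -0.457, 0.056], 0.88), ([0.314, -0.388, 0.056], 0.81)]
scene blue_tumbler_mid [([0.474, 0.033, 0.064], 0.89)]
scene coaster [([0.445, -0.334, 0.004], 0.81), ([0.538, 0.475, 0.08], 0.16)]
scene gate_knob [([0.6, 0.063, 0.173], 0.87)]
scene gate [([0.597, 0.064, 0.167], 0.7)]
scene spice_jar_mid [([0.508, 0.297, 0.068], 0.9)]
scene dip_bowl_mid [([0.716, -0.218, 0.019], 0.54), ([0.444, -0.334, 0.004], 0.54)]
scene salt_mid [([0.67, -0.34, 0.074], 0.6)]
scene 
[... 671 characters left out ...]
0.82)]
side dip_bowl_mid []
side salt_mid [([0.68, -0.322, 0.057], 0.48)]
side tin_mid [([0.562, 0.519, 0.096], 0.83)]
side candle_mid [([0.629, 0.21, 0.011], 0.38)]
{'camera_matrix': array([[327.72534957,   0.        , 318.43858989],
       [  0.        , 327.72534957, 204.55900698],
       [  0.        ,   0.        ,   1.        ]]), 'tool_from_camera': array([[ 9.99999216e-01,  1.13355919e-03, -5.31425331e-04,
        -2.26453410e-04],
       [-9.22297363e-04,  9.54072643e-01,  2.99573933e-01,
        -7.57449797e-02],
       [ 8.46603156e-04, -2.99573208e-01,  9.54072941e-01,
        -1.41979574e-01],
       [ 0.00000000e+00,  0.00000000e+00,  0.00000000e+00,
         1.00000000e+00]])}
```

View pics/scene0.png

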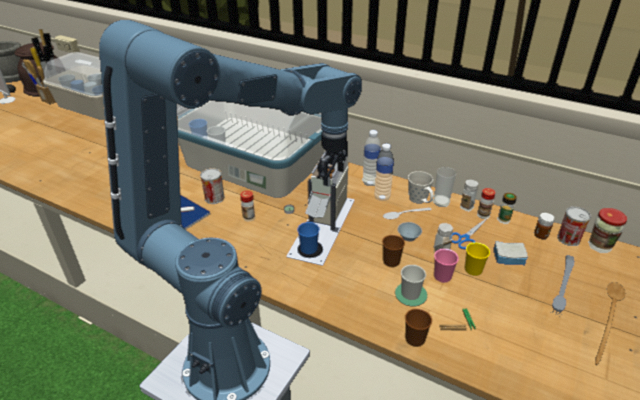

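View pics/side0.png

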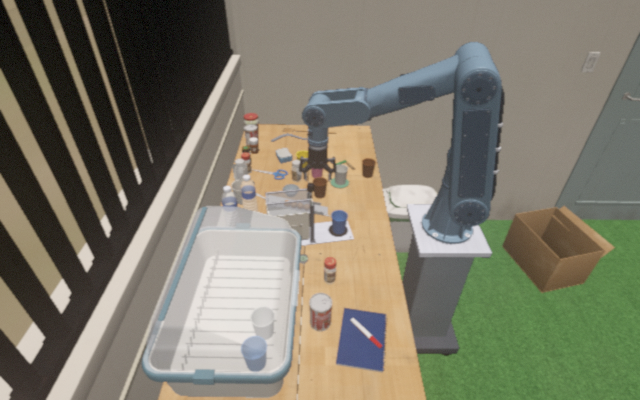

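```bash
python3 - <<'E'
from bench import arm
import cv2,numpy as np
im=arm.snapshot("wrist");cv2.imwrite("pics/w0.png",im[:,:,::-1])
s=cv2.imread("pics/scene0.png");cv2.imwrite("pics/sc_crop.png",cv2.resize(s[130:360,260:520],None,fx=3,fy=2.6,interpolation=cv2.INTER_CUBIC))
s=cv2.imread("pics/side0.png");cv2.imwrite("pics/si_crop.png",cv2.resize(s[130:290,220:400],None,fx=4,fy=3.7,interpolation=cv2.INTER_CUBIC))
for n in["scene","side"]:
    c=arm.get_calibration(n);print(n,-np.array(c["R"]).T@np.array(c["t"]))
E
```

```text
scene [-0.56303927 -0.60035462  1.11891896]
side [0.57268248 1.29358571 1.16189297]
```

View pics/w0.png

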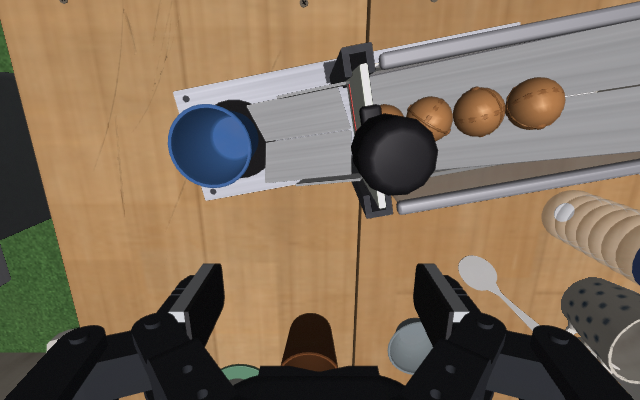

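View pics/sc_crop.png

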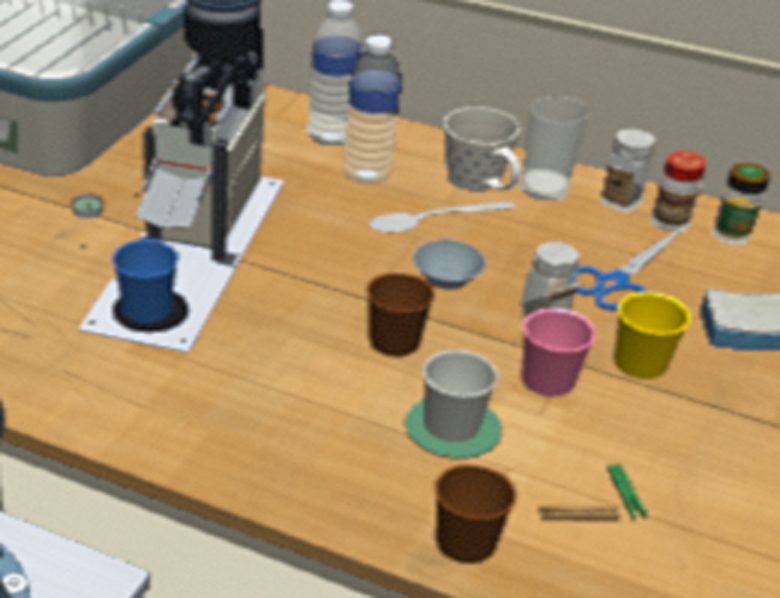

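View pics/si_crop.png

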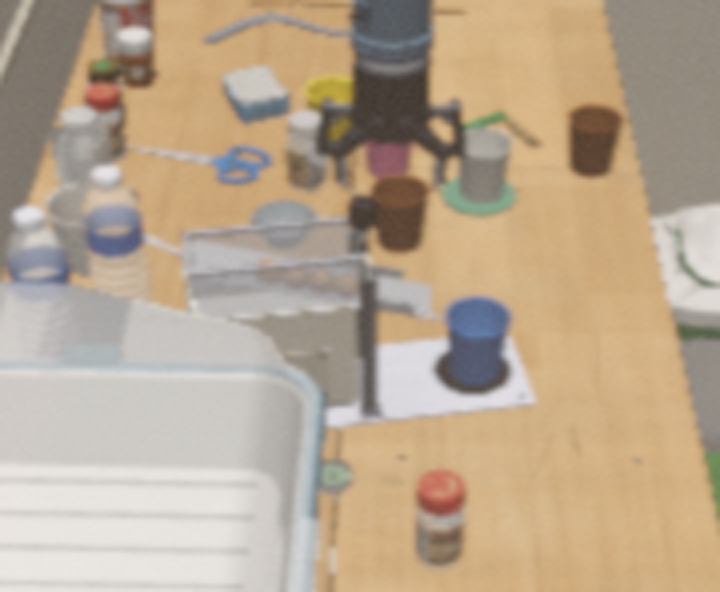

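```bash
cat > h.py <<'E'
from bench import arm
import cv2,numpy as np
from scipy.spatial.transform import Rotation as Ro
def cam(n,s=None):
    c=arm.get_calibration(n);K=np.array(c["camera_matrix"])
    if n!="wrist": return K,np.array(c["R"]),np.array(c["t"])
    s=s or arm.get_state();T=np.eye(4);T[:3,:3]=Ro.from_rotvec(s["tcp_rot"]).as_matrix();T[:3,3]=s["eef_pos"]
    W=np.linalg.inv(T@np.array(c["tool_from_camera"]));return K,W[:3,:3],W[:3,3]
def ray(C,uv,z):
    K,R,t=C;o=-R.T@t;d=R.T@np.linalg.inv(K)@np.array([uv[0],uv[1],1.]);return o+d*(z-o[2])/d[2]
def proj(C,X):
    K,R,t=C;p=np.atleast_2d(X)@R.T+t;p=p@K.T;return p[:,:2]/p[:,2:]
def circ(C,c,r,n=60):
    a=np.linspace(0,2*np.pi,n);return proj(C,np.c_[c[0]+r*np.cos(a),c[1]+r*np.sin(a),np.full(n,c[2])])
E
python3 - <<'E'
from h import *
C=cam("wrist")
for n,uv,z in [("holeL",(186,98),.004),("holeR",(213,191),.004),("cornL",(175,93),.004),("cornR",(206,200),.004),("postR_top?",(378,212),.22),("knobtop",(396,154),.2675)]:
    print(n,ray(C,uv,z).round(4))
im=cv2.imread("pics/w0.png")
hsv=cv2.cvtColor(im,cv2.COLOR_BGR2HSV)
m=((hsv[...,0]>98)&(hsv[...,0]<125)&(hsv[...,1]>120)).astype(np.uint8);m[:80]=0;m[220:]=0;m[:,300:]=0
k=max(cv2.findContours(m,0,1)[0],key=cv2.contourArea);h=cv2.convexHull(k)
e=cv2.fitEllipse(h);print(e)
# fit rim circle of tumbler: model silhouette hull
from scipy.optimize import least_squares
def sil(C,x,y,zf):
    p=np.r_[circ(C,(x,y,zf+.085),.036),circ(C,(x,y,zf),.025)].astype(np.float32)
    return cv2.convexHull(p)
hp=h[:,0].astype(float)
def f(q):
    s=sil(C,q[0],q[1],.008);return [cv2.pointPolygonTest(s,(float(a),float(b)),True) for a,b in hp]
r=least_squares(f,[.47,.03],diff_step=1e-3,loss="soft_l1");print(r.x,r.cost,np.round(f(r.x),1))
for c in["scene","side"]:
    D=cam(c);print(c,proj(D,[[*r.x,.093],[*r.x,.008]]).round(1))
for x in [(*sil(C,*r.x,.008)[:,0],)]: cv2.polylines(im,[np.int32(x)],True,(0,255,0),1)
# knob silhouette
g=cv2.cvtColor(im,6);m=(g<60).astype(np.uint8);m=cv2.morphologyEx(m,2,np.ones((35,35),np.uint8));m[240:]=0
k=max(cv2.findContours(m,0,1)[0],key=cv2.contourArea);print(cv2.fitEllipse(k),cv2.minEnclosingCircle(k));cv2.drawContours(im,[k],-1,(0,0,255),1)
kh=cv2.convexHull(k)[:,0].astype(float)
cv2.imwrite("pics/w0b.png",im)
(u,v),_=cv2.minEnclosingCircle(k);print("knob",ray(C,(u,v),.2675).round(4))
E
```

```text
holeL [0.4325 0.0794 0.004 ]
holeR [ 0.4516 -0.0237  0.004 ]
cornL [0.4213 0.0845 0.004 ]
cornR [ 0.4423 -0.0347  0.004 ]
postR_top? [0.6041 0.0238 0.22  ]
knobtop [0.5997 0.0597 0.2675]
((212.53221130371094, 144.2103729248047), (83.73068237304688, 90.33853149414062), 98.67990112304688)
[0.4828256  0.03917835] 9.182185982912783 [ 1.6  1.4 -0.6 -0.6 -0.4  0.   0.3  0.3  0.2 -0.8 -0.8  1.3  1.1  1.1
  1.1  1.1  1.1  1.1  0.7  0.5  0.5  0.2  0.1 -0.   0.  -0.1 -0.  -0.1
 -0.1 -0.2 -0.1 -0.   0.2  0.4  0.5  0.6  0.8  1.1  1.4  1.4]
scene [[308.3 227.9]
 [308.8 247.9]]
side [[338.9 215. ]
 [338.1 230. ]]
((18.19390869140625, 177.7292938232422), (41.71136474609375, 171.24717712402344), 175.12355041503906) ((9.0, 160.0), 72.56041717529297)
knob [0.4742 0.0576 0.2675]
```

View pics/w0b.png

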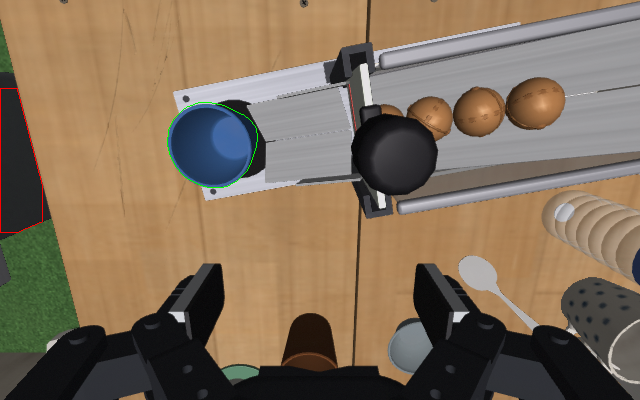

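move_arm(fingers=[0,0,0,0,0,0,0,0,0,0], offset=[[-0.2,0,-0.1],[-0.38,0,-0.2],[-0.38,-0.14,-0.2],[-0.38,-0.14,-0.2],[-0.38,-0.14,-0.2],[-0.38,-0.14,-0.2],[-0.38,-0.14,-0.2],[-0.38,-0.14,-0.2],[-0.38,-0.14,-0.2],[-0.38,-0.14,-0.2]], spin=[0,-0.09,-0.18,-0.27,-0.36,-0.45,-0.54,-0.63,-0.72,-0.81])

```text
clock: 2.15
eef_pos: [0.48, 0.035, 0.2814]
tcp_rot: [2.521, 1.874, 0.0]
force: [-1.2, 0.6, -1.0]
width: 0.0851
```

move_arm(fingers=[0,0,0,0,0], offset=[[0,0,0],[0,0,0],[0,0,0],[0,0,0],[0,0,0]], spin=[-0.09,-0.18,-0.27,-0.3,-0.3])

```text
clock: 2.65
eef_pos: [0.48, 0.035, 0.2813]
tcp_rot: [2.021, 2.405, 0.0]
force: [-0.1, 0.4, 0.2]
width: 0.0851
```

```bash
python3 - <<'E'
from h import *
s=arm.get_state();print(s["clock"],s["eef_pos"],Ro.from_rotvec(s["tcp_rot"]).as_matrix().round(3).tolist(),s["force"])
im=arm.snapshot("wrist");cv2.imwrite("pics/w1.png",im[:,:,::-1])
E
```

```text
2.65 [0.48001042 0.03502732 0.28134779] [[-0.172, 0.985, 0.0], [0.985, 0.172, -0.0], [-0.0, 0.0, -1.0]] [-0.14980092  0.36338959  0.23373344]
```

View pics/w1.png

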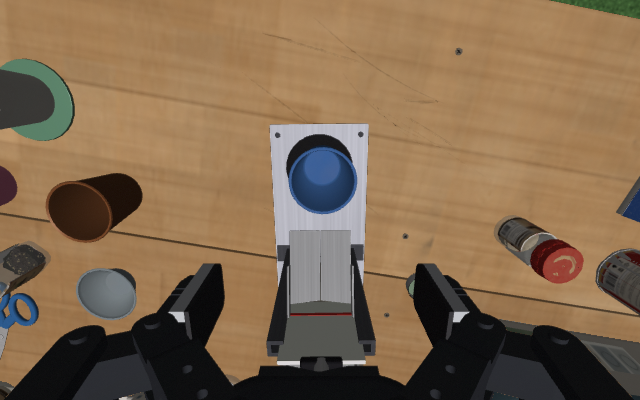

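```bash
python3 - <<'E'
from h import *
C=cam("wrist")
a=ray(C,(270,125),.004);b=ray(C,(369,124),.004);print(a.round(4),b.round(4),np.linalg.norm(a-b))
ha=ray(C,(277,135),.004);hb=ray(C,(361,134),.004);print(ha.round(4),hb.round(4))
v=(b-a)/np.linalg.norm(a-b);d=np.array([v[1],-v[0],0]);print("yaw",np.degrees(np.arctan2(d[1],d[0])))
pad=(a+b)/2+.055*d;print("pad",pad,"knob",pad+.12*d)
im=cv2.imread("pics/w1.png")
hsv=cv2.cvtColor(im,cv2.COLOR_BGR2HSV)
m=((hsv[...,0]>98)&(hsv[...,0]<125)&(hsv[...,1]>100)).astype(np.uint8);m[:120]=0;m[230:]=0;m[:,:260]=0;m[:,380:]=0
k=max(cv2.findContours(m,0,1)[0],key=cv2.contourArea)
low=[p for p in k[:,0].astype(float) if p[1]>172]
from scipy.optimize import least_squares
def rimfit(C,pts,z,x0):
    P=np.array([ray(C,p,z)[:2] for p in pts])
    return least_squares(lambda q:np.hypot(*(P-q).T)-.036,x0)
r=rimfit(C,low,.093,[.48,.035]);print("blue rim",r.x,np.abs(r.fun).mean(),len(low))
cv2.polylines(im,[np.int32(circ(C,(*r.x,.093),.036))],True,(0,255,0),1)
cv2.polylines(im,[np.int32(circ(C,(*pad[:2],.008),.043))],True,(0,0,255),1)
# coaster
m=((hsv[...,0]>55)&(hsv[...,0]<90)&(hsv[...,1]>60)).astype(np.uint8);m[:,100:]=0
ys,xs=np.nonzero(m);print(xs.min(),xs.max(),ys.min(),ys.max())
k=max(cv2.findContours(m,0,1)[0],key=cv2.contourArea)[:,0]
p=[q for q in cv2.convexHull(k)[:,0].astype(float) if q[0]>3]
P=np.array([ray(C,q,.005)[:2] for q in p]);c=least_squares(lambda q:np.hypot(*(P-q).T)-.048,[.445,-.334]);print("coaster",c.x,np.abs(c.fun).max())
cv2.polylines(im,[np.int32(circ(C,(*c.x,.005),.048))],True,(0,0,255),1)
cv2.imwrite("pics/w1b.png",im)
# scene check
sc=cv2.imread("pics/scene0.png");D=cam("scene")
for q,rr in [((*r.x,.093),.036),((*pad[:2],.008),.043),((*c.x,.005),.048),((*c.x,.09),.036)]:
    cv2.polylines(sc,[np.int32(circ(D,q,rr)*16)],True,(0,255,0),1,cv2.LINE_AA,4)
cv2.imwrite("pics/sc0b.png",cv2.resize(sc[200:340,270:450],None,fx=4,fy=4,interpolation=cv2.INTER_CUBIC))
E
```

```text
[ 0.4416 -0.0336  0.004 ] [0.4193 0.0876 0.004 ] 0.12330252352123335
[ 0.4523 -0.0234  0.004 ] [0.4329 0.0804 0.004 ]
yaw 10.444461905276482
pad [0.48454378 0.03695442 0.004     ] knob [0.60255551 0.0587083  0.004     ]
blue rim [0.47904146 0.03823934] 0.0006791089519374054 109
0 86 59 373
coaster [ 0.46262303 -0.32181872] 0.0013189666744132938
```

View pics/w1b.png

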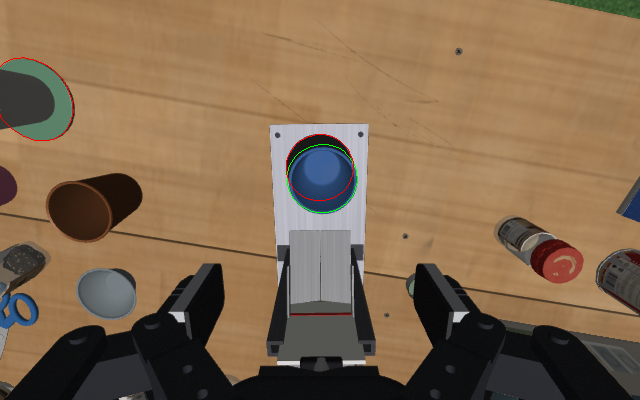

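View pics/sc0b.png

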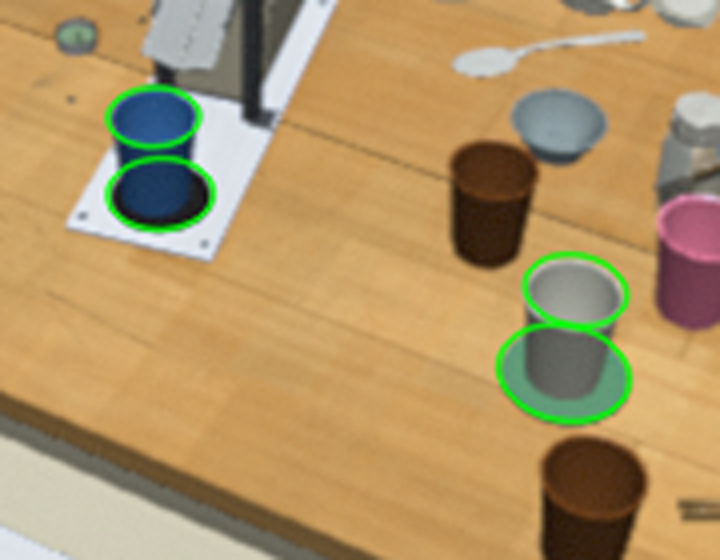

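move_arm(fingers=[0,0,0,0,0,0,0], offset=[[0.01,-0.01,0.2],[0.01,-0.01,0.4],[0.01,-0.01,0.56],[0.01,-0.01,0.7],[0.01,-0.01,0.82],[0.01,-0.01,0.92],[0.01,-0.01,0.956]], spin=[0,0,0,0,0,0,0], force=30)

```text
clock: 3.4
eef_pos: [0.4751, 0.0374, 0.0398]
tcp_rot: [-2.021, -2.4, 0.004]
force: [-1.0, -0.1, -0.8]
width: 0.0854
```

```bash
python3 - <<'E'
from h import *
s=arm.get_state();print(s["clock"],s["eef_pos"],s["force"])
im=arm.snapshot("wrist");cv2.imwrite("pics/w2.png",im[:,:,::-1])
im=arm.snapshot("scene");cv2.imwrite("pics/s2.png",cv2.resize(im[130:280,230:430,::-1],None,fx=4,fy=4))
E
```

```text
3.4 [0.47512779 0.03735109 0.03982308] [-0.98834298 -0.1370361  -0.79058987]
```

View pics/w2.png

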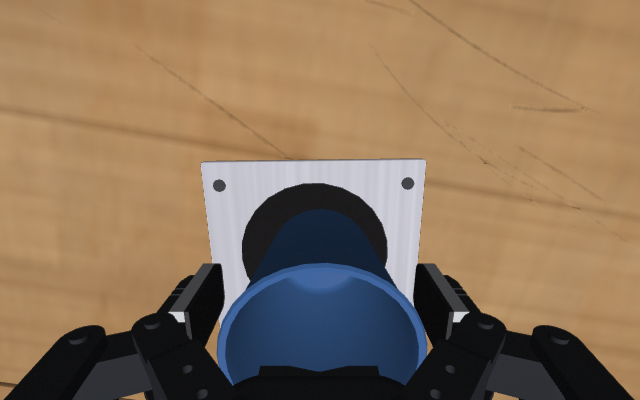

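View pics/s2.png

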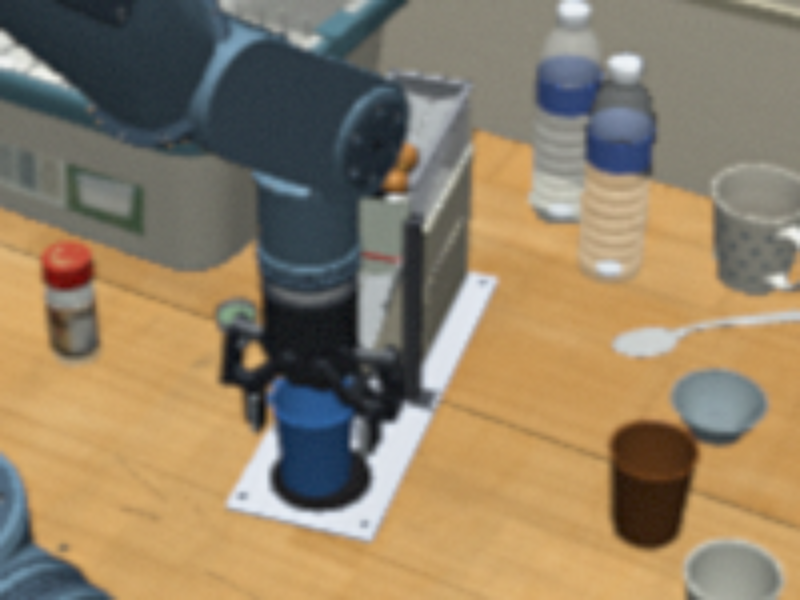

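move_arm(fingers=[1,1,1,1,1,1], offset=[[0,0,0],[0,0,0],[0,0,0],[0,0,0],[0,0,0],[0,0,0]], spin=[0,0,0,0,0,0], force=30)

```text
clock: 4.1
eef_pos: [0.4787, 0.037, 0.0439]
tcp_rot: [2.02, 2.403, 0.003]
force: [-0.2, 1.4, 7.4]
width: 0.0686
```

move_arm(fingers=[1,1,1,1,1,1,1,1,1,1], offset=[[0,0,-0.06],[0,0,-0.16],[0,0,-0.28],[0,-0.06,-0.38],[-0.1,-0.14,-0.38],[-0.26,-0.22,-0.38],[-0.42,-0.3,-0.38],[-0.55,-0.353,-0.38],[-0.616,-0.353,-0.36],[-0.616,-0.353,-0.3]], spin=[0,0,0,0,0,0,0,0,0,0])

```text
clock: 5.1
eef_pos: [0.4184, -0.1329, 0.1188]
tcp_rot: [2.022, 2.397, 0.001]
force: [0.4, -0.6, -0.8]
width: 0.0687
```

```bash
python3 - <<'E'
from h import *
s=arm.get_state();print(s["clock"],s["eef_pos"],s["force"],s["width"])
im=arm.snapshot("scene");cv2.imwrite("pics/s3.png",cv2.resize(im[130:330,230:480,::-1],None,fx=3,fy=3))
E
```

```text
5.1 [ 0.41841101 -0.13287874  0.11880248] [ 0.36853407 -0.6099972  -0.81376524] 0.06866928003531877
```

View pics/s3.png

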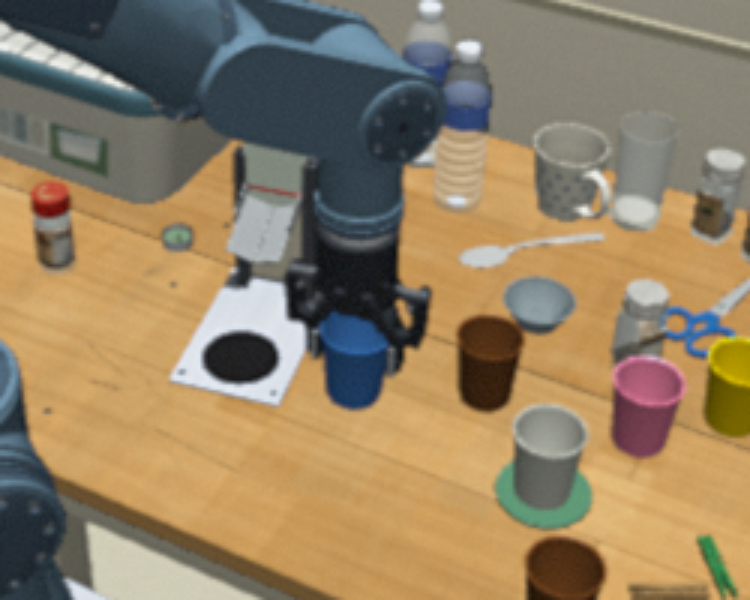

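move_arm(fingers=[1,1,1,1,1,1], offset=[[0,0,0.12],[0,0,0.22],[0,0,0.28],[0,0,0.31],[0,0,0.325],[0,0,0.325]], spin=[0,0,0,0,0,0])

```text
clock: 5.75
eef_pos: [0.4173, -0.1296, 0.0366]
tcp_rot: [2.021, 2.405, 0.001]
force: [0.6, 0.3, -1.1]
width: 0.0689
```

move_arm(fingers=[0.1,0,0,0,0,0,0,0,0], offset=[[0,0,0],[0,0,0],[0,0,0],[0,0,0],[0,0,-0.1],[0,0,-0.24],[0,0,-0.4],[0,0,-0.56],[0,0,-0.7]], spin=[0,0,0,0,0,0,0,0,0])

```text
clock: 6.65
eef_pos: [0.4168, -0.1299, 0.2133]
tcp_rot: [2.021, 2.404, 0.0]
force: [1.2, -1.3, -0.0]
width: 0.0856
```

```bash
python3 - <<'E'
from h import *
s=arm.get_state();print(s["clock"],s["eef_pos"],s["force"],s["width"])
im=arm.snapshot("wrist");cv2.imwrite("pics/w4.png",im[:,:,::-1])
im=arm.snapshot("scene");cv2.imwrite("pics/s4f.png",im[:,:,::-1]);cv2.imwrite("pics/s4.png",cv2.resize(im[130:330,230:480,::-1],None,fx=3,fy=3))
E
```

```text
6.65 [ 0.4167608  -0.12993039  0.21328373] [ 1.17624465 -1.25067102 -0.02183262] 0.08561475680150761
```

View pics/w4.png

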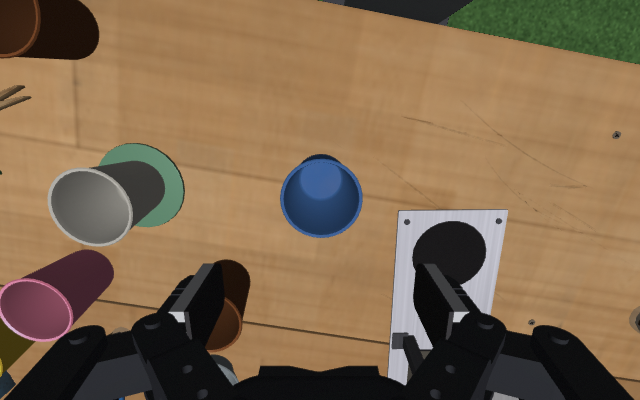

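View pics/s4.png

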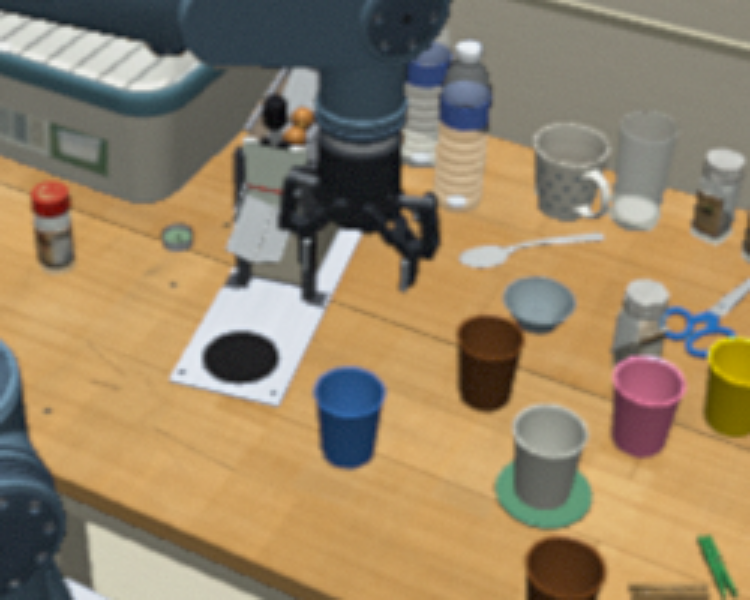

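```bash
cat >> h.py <<'E'
from scipy.optimize import least_squares
def fitc(C,pts,z,r,x0):
    P=np.array([ray(C,p,z)[:2] for p in pts]);q=least_squares(lambda q:np.hypot(*(P-q).T)-r,x0,loss="soft_l1",f_scale=.001);return q.x,np.abs(q.fun).mean()
def blob(m,box):
    u0,u1,v0,v1=box;w=np.zeros(m.shape,np.uint8);w[v0:v1,u0:u1]=m[v0:v1,u0:u1]
    k=max(cv2.findContours(w,0,1)[0],key=cv2.contourArea);return k[:,0].astype(float)
E
python3 - <<'E'
from h import *
W=cam("wrist");S=cam("scene")
w=cv2.imread("pics/w4.png");s=cv2.imread("pics/s4f.png")
hw=cv2.cvtColor(w,40);hs=cv2.cvtColor(s,40)
p=blob(hs[...,2]<60,(290,330,230,265));print("pad scene",fitc(S,p,.008,.043,[.48,.037]))
p=[q for q in blob(hw[...,2]<60,(395,500,215,290)) if q[1]<260 or q[0]>470];p=[q for q in p if q[1]<285];print("pad wrist",fitc(W,p,.008,.043,[.48,.037]))
g=lambda h:(h[...,0]>60)&(h[...,0]<90)&(h[...,1]>60)
p=[q for q in blob(g(hs),(390,440,265,310)) if q[1]>288];print("coaster scene",fitc(S,p,.005,.048,[.46,-.32]))
p=[q for q in blob(g(hw),(90,195,130,235)) if (q[0]>150 or q[1]<160) ];print("coaster wrist",fitc(W,cv2.convexHull(np.float32(p))[:,0],.005,.048,[.46,-.32]))
b=lambda h:(h[...,0]>98)&(h[...,0]<125)&(h[...,1]>100)
p=[q for q in blob(b(hw),(270,370,140,250)) if q[1]>190];print("blue wrist",fitc(W,p,.085,.036,[.42,-.13]))
p=[q for q in blob(b(hs),(320,370,240,300)) if q[1]<256];print("blue scene",fitc(S,p,.085,.036,[.42,-.13]))
# white rim: sat
m=(hw[...,1]<35)
p=[q for q in blob(m,(40,135,160,250))];p=[q for q in p if q[0]<95 or q[1]>225];print("white wrist",fitc(W,p,.09,.036,[.46,-.32]))
m=(hs[...,1]<45)
p=[q for q in blob(m,(398,428,262,312)) if q[1]<272];print("white scene",fitc(S,p,.09,.036,[.46,-.32]))
E
```

```text
pad scene (array([0.48598446, 0.03797164]), np.float64(0.0061561043488236634))
pad wrist (array([0.48922473, 0.03330284]), np.float64(0.00066665769712181))
coaster scene (array([ 0.46597886, -0.32077303]), np.float64(0.00831252848509586))
coaster wrist (array([ 0.46861671, -0.32731621]), np.float64(0.0002922862539758128))
blue wrist (array([ 0.42308636, -0.13044905]), np.float64(0.0004655272278506445))
blue scene (array([ 0.41349831, -0.13138373]), np.float64(0.0007465185731360953))
white wrist (array([ 0.46535978, -0.32564802]), np.float64(0.0004833449808432945))
white scene (array([ 0.4546229 , -0.32342858]), np.float64(0.0008389863485963029))
```

```bash
cat > m5.py <<'E'
from h import *
W=cam("wrist");S=cam("scene")
print(arm.get_state()["eef_pos"])
w=np.ascontiguousarray(arm.snapshot("wrist")[:,:,::-1]);cv2.imwrite("pics/w5.png",w)
s=cv2.imread("pics/s4f.png")
hw=cv2.cvtColor(w,40);hs=cv2.cvtColor(s,40)
def show(n,C,im,r,z,rad,col=(0,255,0)):
    print(n,r[0].round(4),round(r[1],4));cv2.polylines(im,[np.int32(circ(C,(*r[0],z),rad)*16)],True,col,1,cv2.LINE_AA,4)
p=blob(hs[...,2]<60,(292,325,238,260));show("pad scene",S,s,fitc(S,p,.008,.043,[.48,.037]),.008,.043)
p=[q for q in blob(hw[...,2]<60,(400,500,215,290)) if q[1]<255];show("pad wrist",W,w,fitc(W,p,.008,.043,[.48,.037]),.008,.043)
g=lambda h:(h[...,0]>60)&(h[...,0]<90)&(h[...,1]>60)
p=[q for q in cv2.convexHull(np.float32(blob(g(hs),(390,440,265,310))))[:,0] if q[1]>288];show("coaster scene",S,s,fitc(S,p,.005,.048,[.46,-.32]),.005,.048)
p=[q for q in blob(g(hw),(90,195,130,235)) if (q[0]>150 or q[1]<160) ];show("coaster wrist",W,w,fitc(W,cv2.convexHull(np.float32(p))[:,0],.005,.048,[.46,-.32]),.005,.048)
b=lambda h:(h[...,0]>98)&(h[...,0]<125)&(h[...,1]>100)
p=[q for q in blob(b(hw),(270,370,140,250)) if q[1]>190];show("blue wrist",W,w,fitc(W,p,.085,.036,[.42,-.13]),.085,.036)
p=[q for q in blob(b(hs),(320,370,240,300)) if q[1]<256];show("blue scene",S,s,fitc(S,p,.085,.036,[.42,-.13]),.085,.036)
p=[q for q in blob(hw[...,1]<35,(40,135,160,250))];p=[q for q in p if q[0]<95 or q[1]>225];show("white wrist",W,w,fitc(W,p,.09,.036,[.46,-.32]),.09,.036)
p=[q for q in blob(hs[...,1]<45,(398,428,262,312)) if q[1]<272];show("white scene",S,s,fitc(S,p,.09,.036,[.46,-.32]),.09,.036)
cv2.imwrite("pics/w5b.png",w);cv2.imwrite("pics/s5b.png",cv2.resize(s[200:320,270:470],None,fx=4,fy=4,interpolation=cv2.INTER_CUBIC))
E
python3 m5.py
```

```text
[ 0.41949309 -0.13160268  0.21652611]
pad scene [0.486 0.038] 0.0062
pad wrist [0.4846 0.0349] 0.0006
coaster scene [ 0.4616 -0.3214] 0.0018
coaster wrist [ 0.4633 -0.3231] 0.0007
blue wrist [ 0.4179 -0.1284] 0.0006
blue scene [ 0.4135 -0.1314] 0.0007
white wrist [ 0.4592 -0.3195] 0.0008
white scene [ 0.4546 -0.3234] 0.0008
```

View pics/w5b.png

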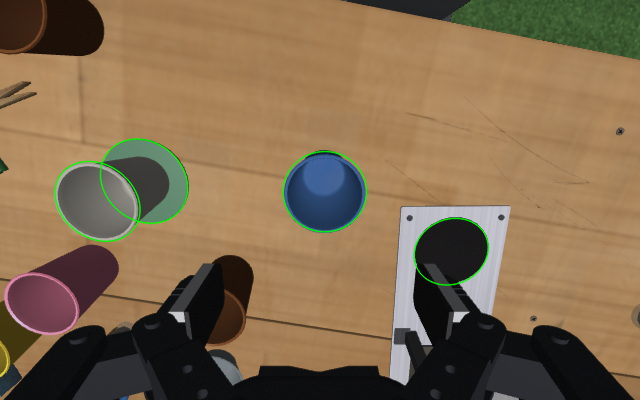

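View pics/s5b.png

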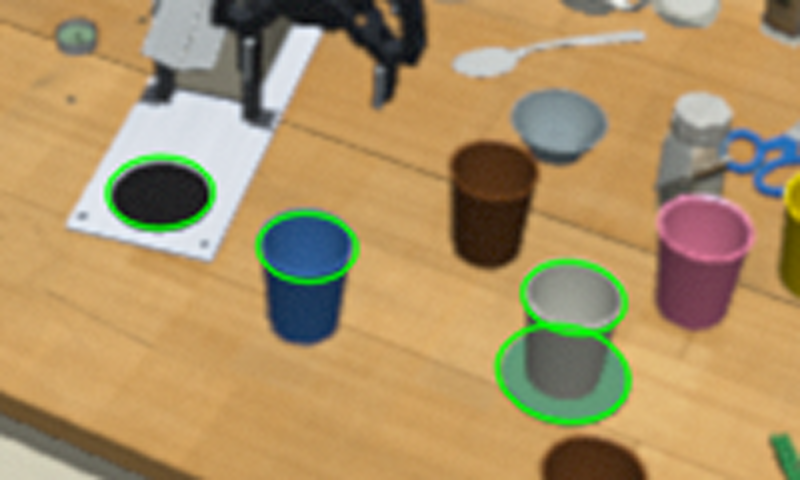

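```bash
python3 - <<'E'
from h import *
arm.snapshot("side")
s=arm.get_state();print(s["eef_pos"],s["clock"],s["dq"].round(4) if hasattr(s["dq"],"round") else s["dq"])
T=Ro.from_rotvec(s["tcp_rot"]).as_matrix();print(T.round(3).tolist())
print((T.T@(np.array([.458,-.3215,.042])-s["eef_pos"]))/.25)
E
```

```text
[ 0.41704337 -0.13010037  0.21175701] 6.85 [-0.0014  0.0344  0.0395  0.0012 -0.0048 -0.0002]
[[-0.172, 0.985, 0.002], [0.985, 0.172, -0.001], [-0.002, 0.002, -1.0]]
[-0.78132288  0.0286575   0.68027391]
```

move_arm(fingers=[0,0,0,0,0,0,0], offset=[[-0.2,0.03,0],[-0.4,0.03,0],[-0.58,0.03,0],[-0.72,0.03,0],[-0.78,0.03,0],[-0.78,0.03,0.0],[-0.78,0.03,0.0]], spin=[0,0,0,0,0,0,0])

```text
clock: 7.55
eef_pos: [0.457, -0.3191, 0.2096]
tcp_rot: [-2.019, -2.402, -0.001]
force: [0.1, 0.1, -0.5]
width: 0.0856
```

```bash
python3 - <<'E'
from h import *
st=arm.get_state();print(st["eef_pos"],st["clock"],np.round(st["dq"],3));W=cam("wrist",st)
w=np.ascontiguousarray(arm.snapshot("wrist")[:,:,::-1]);hw=cv2.cvtColor(w,40)
def show(n,C,im,r,z,rad,col=(0,255,0)):
    print(n,r[0].round(4),round(r[1],4));cv2.polylines(im,[np.int32(circ(C,(*r[0],z),rad)*16)],True,col,1,cv2.LINE_AA,4)
show("white at",W,w,(np.array([.461,-.321]),0),.09,.036)
show("coaster at",W,w,(np.array([.4625,-.322]),0),.005,.048)
cv2.imwrite("pics/w6.png",w)
E
```

```text
[ 0.45695466 -0.31911529  0.20960542] 7.55 [ 0.018 -0.023  0.009  0.001 -0.001  0.   ]
white at [ 0.461 -0.321] 0
coaster at [ 0.4625 -0.322 ] 0
```

View pics/w6.png

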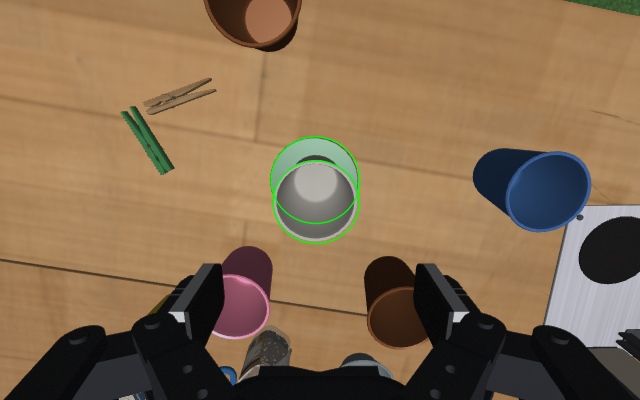

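move_arm(fingers=[0,0,0,0,0,0,1,1,1,1], offset=[[0,0,0.2],[0,0,0.38],[0,0,0.53],[0,0,0.64],[0,0,0.684],[0,0,0.684],[0,0,0.684],[0,0,0.684],[0,0,0.684],[0,0,0.684]], spin=[0,0,0,0,0,0,0,0,0,0])

```text
clock: 8.6
eef_pos: [0.4589, -0.3216, 0.0422]
tcp_rot: [2.019, 2.402, -0.0]
force: [0.5, 1.4, 6.7]
width: 0.0688
```

move_arm(fingers=[1,1], offset=[[0,0,0],[0,0,0]], spin=[0,0])

```text
clock: 8.8
eef_pos: [0.4589, -0.3217, 0.0422]
tcp_rot: [2.019, 2.402, 0.0]
force: [0.5, 2.0, 8.1]
width: 0.0692
```

```bash
python3 - <<'E'
from h import *
s=arm.get_state();print(s["eef_pos"],s["clock"],s["force"],s["width"])
im=arm.snapshot("scene");cv2.imwrite("pics/s7.png",cv2.resize(im[130:330,270:520,::-1],None,fx=3,fy=3))
im=arm.snapshot("wrist");cv2.imwrite("pics/w7.png",im[:,:,::-1])
E
```

```text
[ 0.45889256 -0.32165459  0.04219463] 8.8 [0.469027   2.0399147  8.05371407] 0.06917524939584312
```

View pics/s7.png

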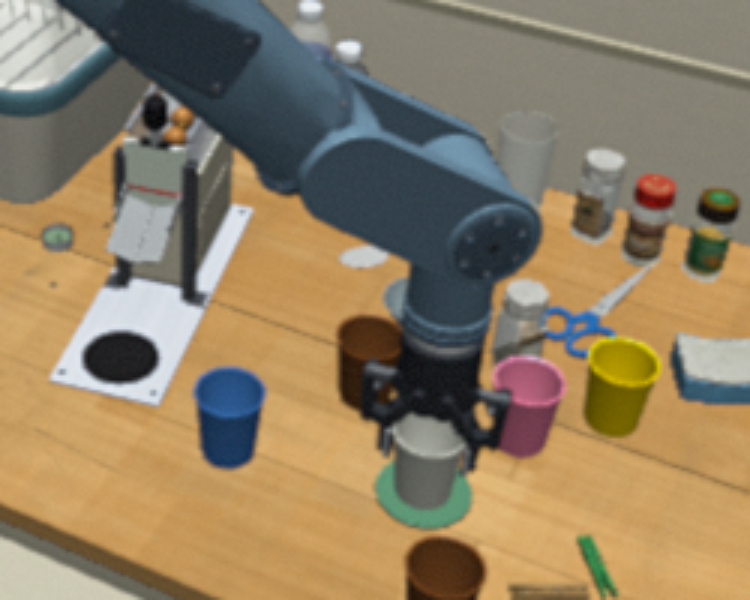

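View pics/w7.png

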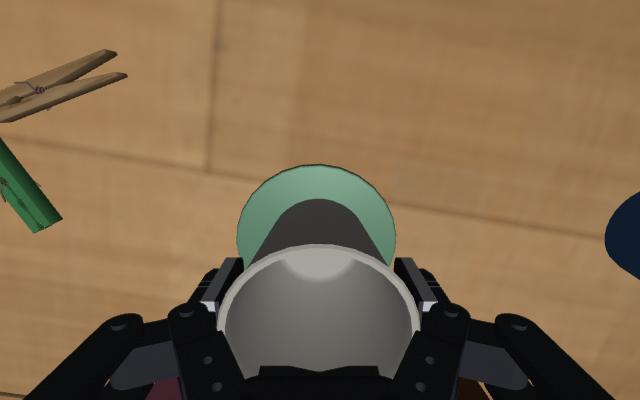

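```bash
python3 - <<'E'
from h import *
s=arm.get_state();print(s["eef_pos"]);W=cam("wrist",s)
T=Ro.from_rotvec(s["tcp_rot"]).as_matrix()
for uv,z,r in [((318,244),.09,.036),((316,164),.005,.048)]:
    X=ray(W,uv,z);q=T.T@(X-s["eef_pos"]);print(q.round(4)," centre tool y:",(q[1]+r).round(4))
print("pad in tool from now",T.T@(np.array([.485,.0365,0])-s["eef_pos"]), (T.T@(np.array([.4625,-.322,0])-s["eef_pos"]))[:2])
E
```

```text
[ 0.4588934  -0.32168828  0.04220228]
[-0.0008 -0.0345 -0.0479]  centre tool y: 0.0015
[-0.002  -0.0443  0.0371]  centre tool y: 0.0037
pad in tool from now [0.34849826 0.08714229 0.04143207] [-0.00080803  0.0033986 ]
```

move_arm(fingers=[1,1,1,1,1,1,1,1,1,1], offset=[[0,0,-0.06],[0,0,-0.18],[0,0,-0.32],[0.06,0.0,-0.42],[0.18,0.04,-0.44],[0.34,0.08,-0.44],[0.52,0.12,-0.44],[0.7,0.16,-0.44],[0.86,0.2,-0.44],[1.0,0.24,-0.44]], spin=[0,0,0,0,0,0,0,0,0,0])

```text
clock: 9.9
eef_pos: [0.4735, -0.0622, 0.1513]
tcp_rot: [2.02, 2.404, 0.001]
force: [0.7, -0.5, -1.3]
width: 0.0694
```

move_arm(fingers=[1,1,1,1,1,1], offset=[[0.15,0.03,0],[0.28,0.07,0],[0.36,0.09,0],[0.394,0.1,0],[0.394,0.1,0],[0.394,0.1,0]], spin=[0,0,0,0,0,0])

```text
clock: 10.5
eef_pos: [0.4816, 0.0365, 0.1504]
tcp_rot: [2.021, 2.404, -0.0]
force: [-0.5, 0.1, -1.0]
width: 0.0692
```

```bash
python3 - <<'E'
from h import *
s=arm.get_state();print(s["eef_pos"],s["clock"],s["force"],s["width"]);W=cam("wrist",s)
T=Ro.from_rotvec(s["tcp_rot"]).as_matrix()
w=np.ascontiguousarray(arm.snapshot("wrist")[:,:,::-1])
cv2.polylines(w,[np.int32(circ(W,(.485,.0365,.008),.043)*16)],True,(0,255,0),1,cv2.LINE_AA,4)
im=arm.snapshot("scene");cv2.imwrite("pics/s8.png",cv2.resize(im[130:330,230:480,::-1],None,fx=3,fy=3))
print("TCP in pad offs",T.T@(np.array([.485,.0365,0])-s["eef_pos"]))
cv2.imwrite("pics/w8.png",w)
E
```

```text
[0.48155053 0.03651391 0.15044768] 10.5 [-0.49598035  0.14422585 -0.99602934] 0.06917433577693156
TCP in pad offs [-0.00050323  0.0033391   0.15044933]
```

View pics/w8.png

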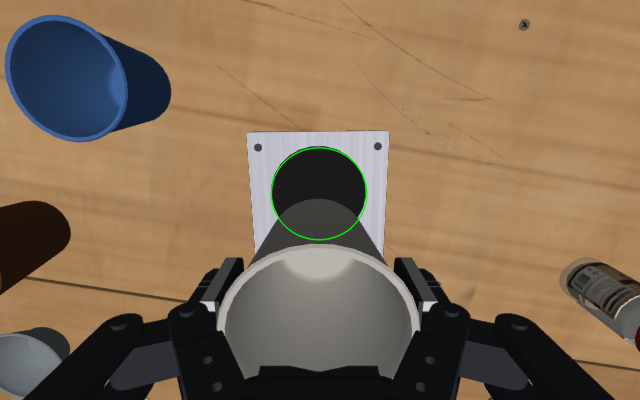

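View pics/s8.png

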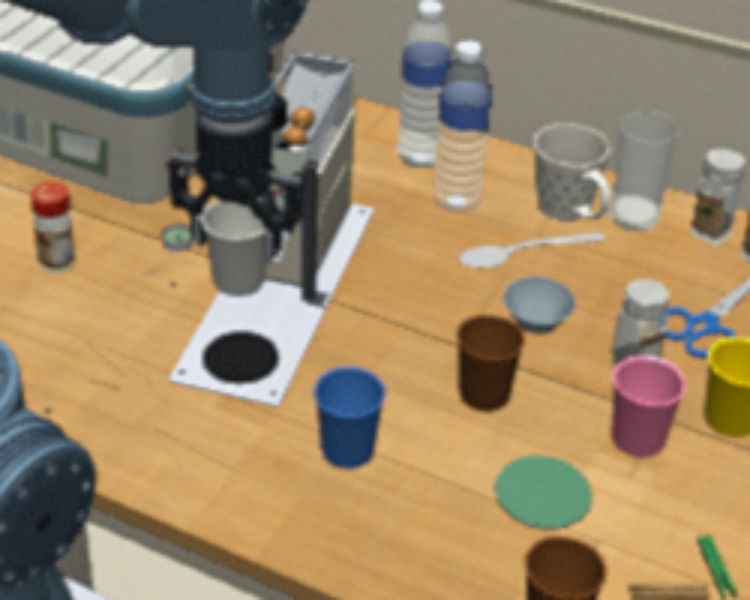

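move_arm(fingers=[1,1,1,1,1,1,1], offset=[[0,0,0.14],[0,0.004,0.26],[0,0.004,0.34],[0,0.004,0.39],[0,0.004,0.41],[0,0.004,0.418],[0,0.004,0.418]], spin=[0,0,0,0,0,0,0])

```text
clock: 11.3
eef_pos: [0.4831, 0.0372, 0.0462]
tcp_rot: [2.021, 2.404, 0.001]
force: [-1.9, 0.0, -1.2]
width: 0.0686
```

```bash
python3 - <<'E'
from h import *
s=arm.get_state();print(s["eef_pos"],s["clock"],s["force"],s["width"])
im=arm.snapshot("scene");cv2.imwrite("pics/s9.png",cv2.resize(im[130:330,230:480,::-1],None,fx=3,fy=3))
E
```

```text
[0.4830566  0.03715008 0.04618388] 11.3 [-1.91087268e+00  1.37231442e-03 -1.15037384e+00] 0.06860508315563194
```

View pics/s9.png

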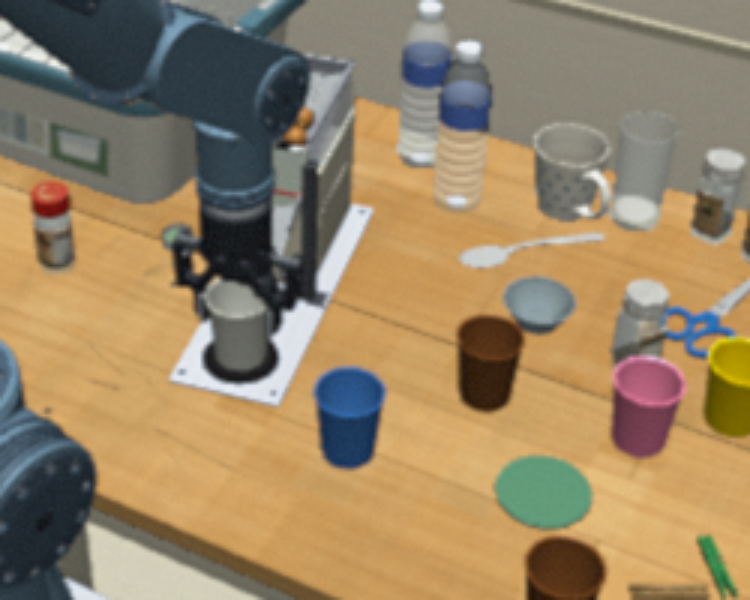

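move_arm(fingers=[0.1,0,0,0,0,0,0,0,0,0], offset=[[0,0,0],[0,0,0],[0,0,0],[0,0,0],[0,0,-0.1],[0,0,-0.26],[0,0,-0.44],[0,0,-0.6],[0,0,-0.66],[0,0,-0.66]], spin=[0,0,0,0,0,0,0,0,0,0])

```text
clock: 12.35
eef_pos: [0.4843, 0.0372, 0.2137]
tcp_rot: [2.018, 2.401, 0.005]
force: [0.5, 0.4, 0.2]
width: 0.085
```

```bash
python3 - <<'E'
from h import *
arm.snapshot("side")
s=arm.get_state();print(s["eef_pos"],s["clock"]);W=cam("wrist",s)
T=Ro.from_rotvec(s["tcp_rot"]).as_matrix()
w=np.ascontiguousarray(arm.snapshot("wrist")[:,:,::-1]);raw=w.copy();cv2.imwrite("pics/w10r.png",raw)
cv2.polylines(w,[np.int32(circ(W,(.485,.0365,.008),.043)*16)],True,(0,255,0),1,cv2.LINE_AA,4)
cv2.polylines(w,[np.int32(circ(W,(.485,.0365,.093),.036)*16)],True,(0,0,255),1,cv2.LINE_AA,4)
im=arm.snapshot("scene");cv2.imwrite("pics/s10f.png",im[:,:,::-1]);S=cam("scene");im=np.ascontiguousarray(im[:,:,::-1])
for q,r in [((.485,.0365,.008),.043),((.485,.0365,.093),.036),((.4625,-.322,.005),.048),((.4195,-.129,.085),.036)]:
    cv2.polylines(im,[np.int32(circ(S,q,r)*16)],True,(0,255,0),1,cv2.LINE_AA,4)
cv2.imwrite("pics/s10.png",cv2.resize(im[200:330,270:470],None,fx=4,fy=4))
cv2.imwrite("pics/w10.png",w)
print("to blue", T.T@(np.array([.4175,-.1295,.036])-s["eef_pos"])/.25)
E
```

```text
[0.4829658  0.03739755 0.21142086] 12.4
to blue [-0.61200404 -0.37448526  0.70129917]
```

View pics/w10.png

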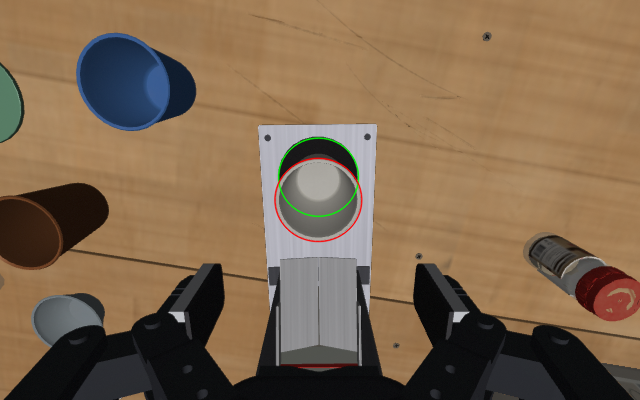

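View pics/s10.png

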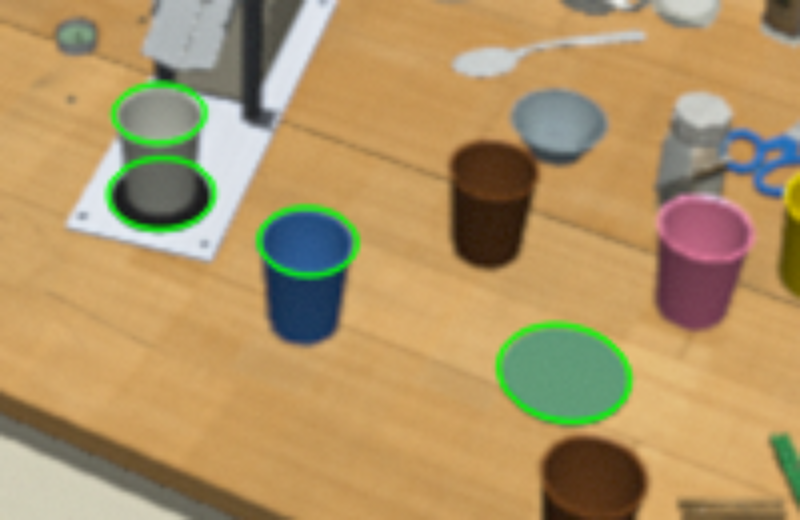

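move_arm(fingers=[0,0,0,0,0,0,0,0,0,0], offset=[[-0.14,-0.12,0],[-0.3,-0.22,0],[-0.46,-0.32,0],[-0.58,-0.376,0],[-0.613,-0.376,0.06],[-0.613,-0.376,0.2],[-0.613,-0.376,0.38],[-0.613,-0.376,0.54],[-0.613,-0.376,0.66],[-0.613,-0.376,0.7]], spin=[0,0,0,0,0,0,0,0,0,0])

```text
clock: 13.5
eef_pos: [0.4123, -0.1273, 0.031]
tcp_rot: [-2.016, -2.397, 0.002]
force: [-0.1, 0.6, -0.0]
width: 0.0852
```

move_arm(fingers=[0,1,1,1,1,1,1], offset=[[0,0,0],[0,0,0],[0,0,0],[0,0,0],[0,0,0],[0,0,0],[0,0,0]], spin=[0,0,0,0,0,0,0])

```text
clock: 14.2
eef_pos: [0.4173, -0.1303, 0.0368]
tcp_rot: [2.02, 2.403, 0.001]
force: [-0.8, 1.7, 7.7]
width: 0.0686
```

```bash
python3 - <<'E'
from h import *
s=arm.get_state();print(s["eef_pos"],s["clock"],s["force"],s["width"]);W=cam("wrist",s)
T=Ro.from_rotvec(s["tcp_rot"]).as_matrix()
w=arm.snapshot("wrist")[:,:,::-1];cv2.imwrite("pics/w11.png",w)
print("coaster", T.T@(np.array([.4625,-.322,0])-s["eef_pos"]))
E
```

```text
[ 0.41725981 -0.13031096  0.03676514] 14.2 [-0.75611276  1.67938991  7.72860195] 0.06861238385867426
coaster [-0.19654507  0.01151758  0.03715398]
```

View pics/w11.png

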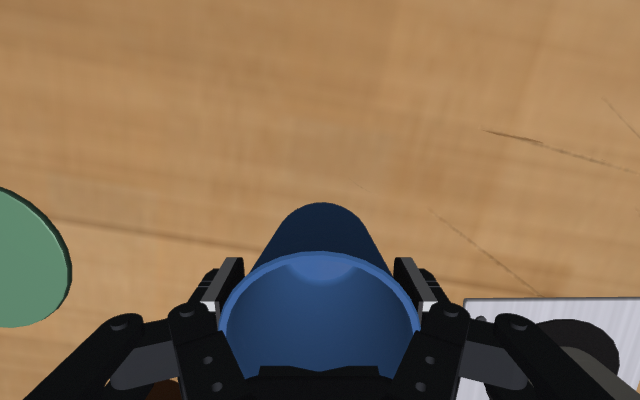

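move_arm(fingers=[1,1,1,1,1,1,1,1,1,1], offset=[[0,0,-0.06],[0,0,-0.18],[-0.04,0,-0.3],[-0.16,0.01,-0.36],[-0.34,0.02,-0.36],[-0.52,0.03,-0.36],[-0.68,0.03,-0.36],[-0.76,0.03,-0.36],[-0.786,0.03,-0.36],[-0.786,0.03,-0.36]], spin=[0,0,0,0,0,0,0,0,0,0])

```text
clock: 15.25
eef_pos: [0.457, -0.3221, 0.1253]
tcp_rot: [-2.022, -2.403, -0.0]
force: [0.7, 0.4, -0.3]
width: 0.069
```

```bash
python3 - <<'E'
from h import *
s=arm.get_state();print(s["eef_pos"],s["clock"],s["force"],s["width"]);W=cam("wrist",s)
T=Ro.from_rotvec(s["tcp_rot"]).as_matrix()
w=np.ascontiguousarray(arm.snapshot("wrist")[:,:,::-1])
cv2.polylines(w,[np.int32(circ(W,(.4625,-.322,.005),.048)*16)],True,(0,0,255),1,cv2.LINE_AA,4)
cv2.imwrite("pics/w12.png",w)
print("coaster", T.T@(np.array([.4625,-.322,0])-s["eef_pos"]))
E
```

```text
[ 0.45699163 -0.32210269  0.12528463] 15.25 [ 0.65144439  0.35343844 -0.34291207] 0.06899353489568819
coaster [-0.00092253  0.00548512  0.1252823 ]
```

View pics/w12.png

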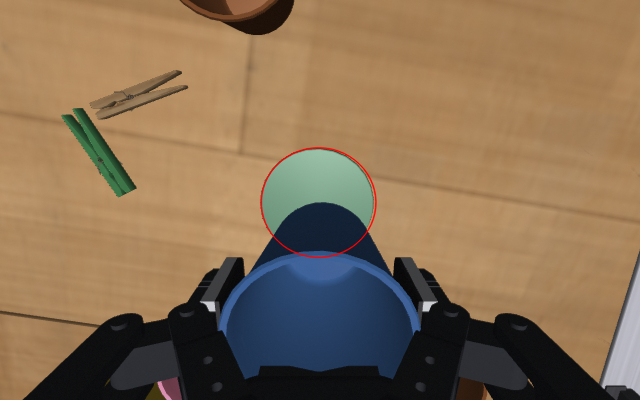

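move_arm(fingers=[1,1,1,1,1,1,1], offset=[[0,0.004,0.12],[0,0.004,0.22],[0,0.004,0.28],[0,0.004,0.31],[0,0.004,0.328],[0,0.004,0.333],[0,0.004,0.333]], spin=[0,0,0,0,0,0,0])

```text
clock: 16.0
eef_pos: [0.4588, -0.3222, 0.0431]
tcp_rot: [2.02, 2.404, -0.0]
force: [0.3, 0.7, 0.4]
width: 0.0686
```

move_arm(fingers=[0.1,0,0,0,0,0,0,0,0,0], offset=[[0,0,0],[0,0,0],[0,0,0],[0,0,0],[0,0,-0.1],[0,0,-0.26],[0,0,-0.44],[0,0,-0.62],[0,0,-0.68],[0,0,-0.68]], spin=[0,0,0,0,0,0,0,0,0,0])

```text
clock: 17.0
eef_pos: [0.4596, -0.3231, 0.2155]
tcp_rot: [2.017, 2.4, -0.001]
force: [0.0, -0.3, 0.0]
width: 0.0855
```

```bash
python3 - <<'E'
from h import *
im=np.ascontiguousarray(arm.snapshot("scene")[:,:,::-1]);S=cam("scene")
cv2.imwrite("pics/s13f.png",im)
s=arm.get_state();print(s["eef_pos"],s["clock"],s["force"],s["width"]);W=cam("wrist",s)
w=np.ascontiguousarray(arm.snapshot("wrist")[:,:,::-1])
for q,r in [((.4625,-.322,.005),.048),((.4625,-.322,.09),.036)]: cv2.polylines(w,[np.int32(circ(W,q,r)*16)],True,(0,0,255),1,cv2.LINE_AA,4)
cv2.imwrite("pics/w13.png",w)
for q,r in [((.485,.0365,.093),.036),((.4625,-.322,.005),.048),((.4625,-.322,.09),.036)]:
    cv2.polylines(im,[np.int32(circ(S,q,r)*16)],True,(0,255,0),1,cv2.LINE_AA,4)
cv2.imwrite("pics/s13.png",cv2.resize(im[150:340,230:480],None,fx=3,fy=3))
E
```

```text
[ 0.45853427 -0.3220741   0.21287851] 17.05 [-0.09461825 -0.1869389  -1.38151835] 0.08521665944864408
```

View pics/w13.png

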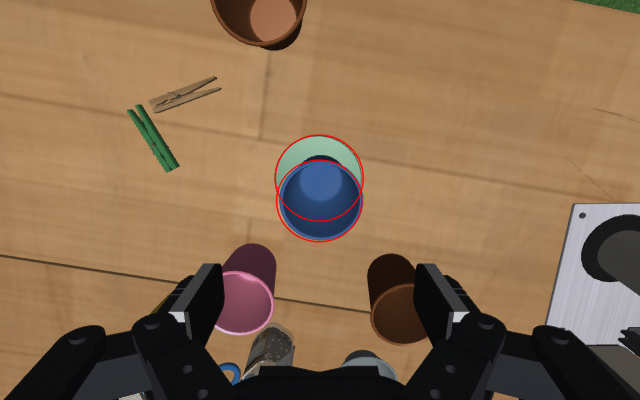

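View pics/s13.png

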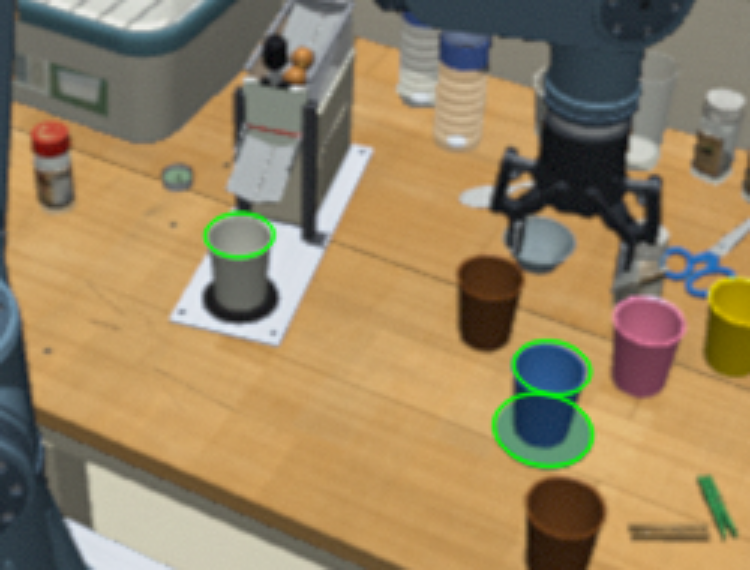

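move_arm(fingers=[0,0,0,0,0,0,0,0,0,0], offset=[[0,0,-0.2],[0,0,-0.38],[0.1,0.05,-0.48],[0.24,0.12,-0.48],[0.4,0.2,-0.48],[0.56,0.28,-0.48],[0.72,0.36,-0.48],[0.86,0.44,-0.48],[0.96,0.54,-0.48],[1.0,0.6,-0.48]], spin=[0,0,0,0,0,0,0,0,0,0])

```text
clock: 18.1
eef_pos: [0.563, -0.0468, 0.3294]
tcp_rot: [-2.015, -2.404, 0.002]
force: [0.1, -0.9, -0.6]
width: 0.0854
```

move_arm(fingers=[0,0,0,0,0,0,0], offset=[[0.13,0.06,0],[0.26,0.12,0],[0.36,0.19,0],[0.398,0.23,0],[0.398,0.23,0],[0.398,0.23,0],[0.398,0.23,0]], spin=[0,0,0,0,0,0,0])

```text
clock: 18.8
eef_pos: [0.6023, 0.0567, 0.3318]
tcp_rot: [-2.023, -2.403, 0.002]
force: [-0.1, -0.5, 0.7]
width: 0.0854
```

```bash
python3 - <<'E'
from h import *
s=arm.get_state();print(s["eef_pos"],s["clock"],s["force"],s["width"]);W=cam("wrist",s)
w=np.ascontiguousarray(arm.snapshot("wrist")[:,:,::-1])
cv2.imwrite("pics/w14r.png",w)
for q,r in [((.603,.058,.2675),.014),((.603,.058,.2345),.014)]: cv2.polylines(w,[np.int32(circ(W,q,r)*16)],True,(0,0,255),1,cv2.LINE_AA,4)
cv2.imwrite("pics/w14.png",w)
T=Ro.from_rotvec(s["tcp_rot"]).as_matrix();print(T.T@(np.array([.603,.058,.229])-s["eef_pos"])/.25)
im=arm.snapshot("scene")[:,:,::-1];cv2.imwrite("pics/s14.png",cv2.resize(im[100:290,230:430],None,fx=4,fy=3))
E
```

```text
[0.60229949 0.0566604  0.33180837] 18.8 [-0.09013649 -0.47789464  0.74655262] 0.08536421912661502
[0.00489051 0.00411847 0.41122823]
```

View pics/w14.png

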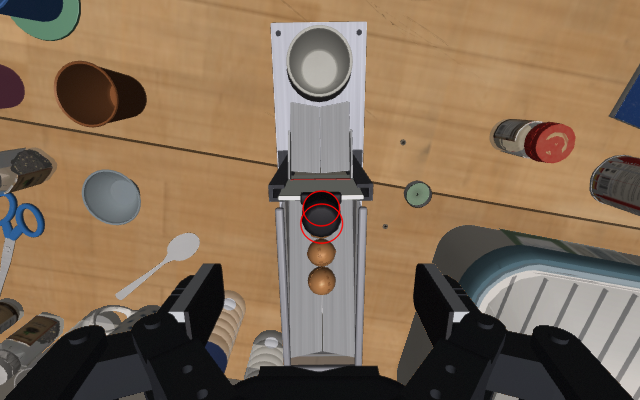

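View pics/s14.png

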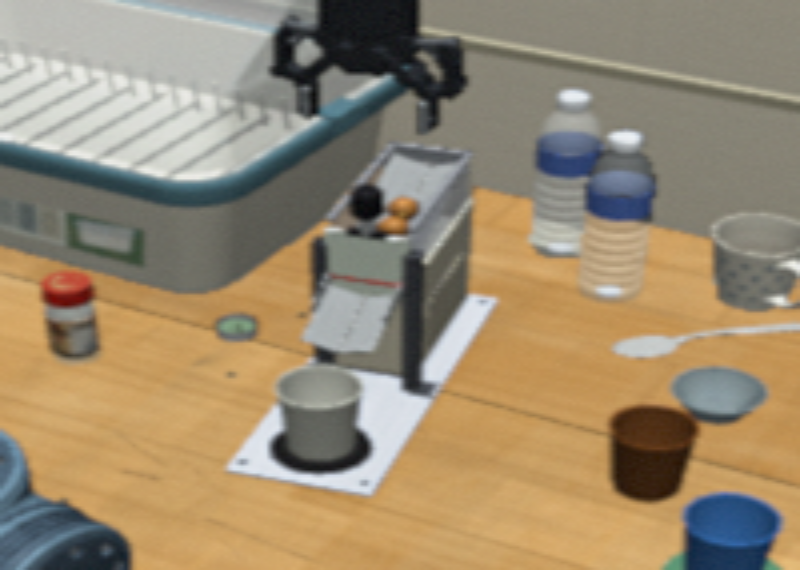

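move_arm(fingers=[0,0,0,0,0,0,0], offset=[[0.005,0,0.12],[0.005,0,0.22],[0.005,0,0.3],[0.005,0,0.36],[0.005,0,0.39],[0.005,0,0.408],[0.005,0,0.408]], spin=[0,0,0,0,0,0,0])

```text
clock: 19.6
eef_pos: [0.6025, 0.0592, 0.2305]
tcp_rot: [2.022, 2.404, 0.0]
force: [0.4, 0.3, 0.3]
width: 0.0853
```

```bash
python3 - <<'E'
from h import *
s=arm.get_state();print(s["eef_pos"],s["clock"],s["force"],s["width"])
w=arm.snapshot("wrist")[:,:,::-1];cv2.imwrite("pics/w15.png",w)
im=arm.snapshot("scene")[:,:,::-1];cv2.imwrite("pics/s15.png",cv2.resize(im[110:260,250:400],None,fx=5,fy=4,interpolation=2))
E
```

```text
[0.60253681 0.0592328  0.23048855] 19.6 [0.36968881 0.33776131 0.2871812 ] 0.0853268885738073
```

View pics/w15.png

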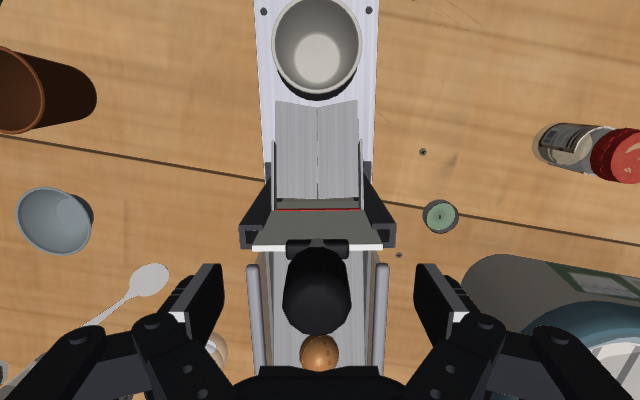

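View pics/s15.png

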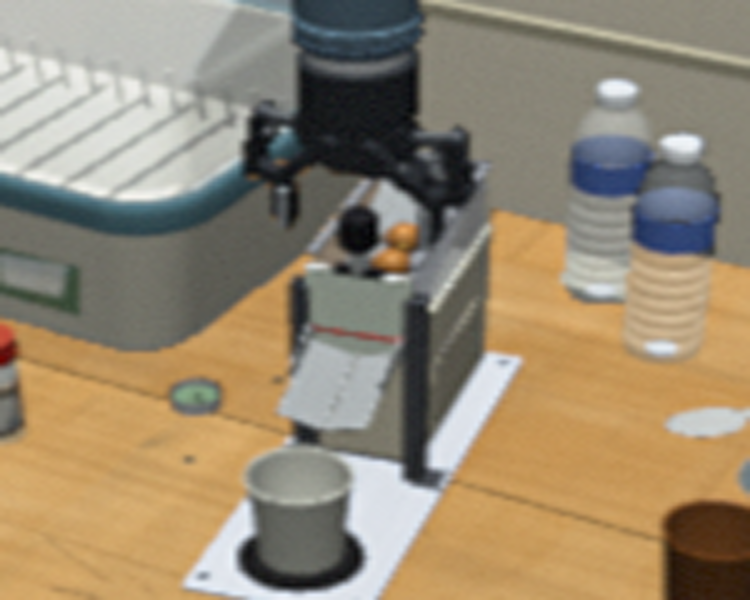

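move_arm(fingers=[1,1,1,1,1,1,1,1], offset=[[0,0,0],[0,0,0],[0,0,0],[0,0,0],[0,0,0],[0,0,0],[0,0,0],[0,0,0]], spin=[0,0,0,0,0,0,0,0], force=60)

```text
clock: 20.5
eef_pos: [0.6027, 0.0585, 0.2309]
tcp_rot: [2.021, 2.403, -0.001]
force: [-0.3, -5.9, 2.7]
width: 0.0263
```

```bash
python3 - <<'E'
from h import *
s=arm.get_state();print(s["eef_pos"],s["clock"],s["force"],s["width"])
E
```

```text
[0.60269752 0.05849335 0.2308765 ] 20.5 [-0.30307918 -5.92568482  2.69590158] 0.026294212857312392
```

move_arm(fingers=[1,1,1,1,1,1,1,1], offset=[[-0.003,0,-0.02],[-0.003,0,-0.05],[-0.003,0,-0.08],[-0.003,0,-0.11],[-0.003,0,-0.14],[-0.003,0,-0.165],[-0.003,0,-0.182],[-0.003,0,-0.182]], spin=[0,0,0,0,0,0,0,0])

```text
clock: 21.3
eef_pos: [0.6025, 0.0585, 0.2753]
tcp_rot: [-2.022, -2.405, 0.001]
force: [4.7, -2.7, -6.8]
width: 0.0264
```

```bash
python3 - <<'E'
from h import *
s=arm.get_state();print(s["eef_pos"],s["clock"],s["force"],s["width"])
w=arm.snapshot("wrist")[:,:,::-1];cv2.imwrite("pics/w16.png",w)
im=arm.snapshot("scene")[:,:,::-1];cv2.imwrite("pics/s16.png",cv2.resize(im[110:260,250:400],None,fx=5,fy=4,interpolation=2))
s=arm.get_state();print(s["eef_pos"],s["force"])
E
```

```text
[0.6025464  0.05850085 0.27531452] 21.3 [ 4.66205439 -2.7376437  -6.838908  ] 0.026377505927811264
[0.60254182 0.05845994 0.27484262] [ 4.64295975 -3.17118074 -8.04022246]
```

View pics/w16.png

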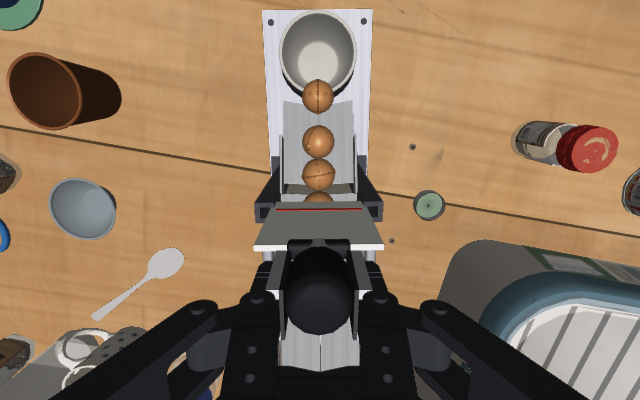

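View pics/s16.png

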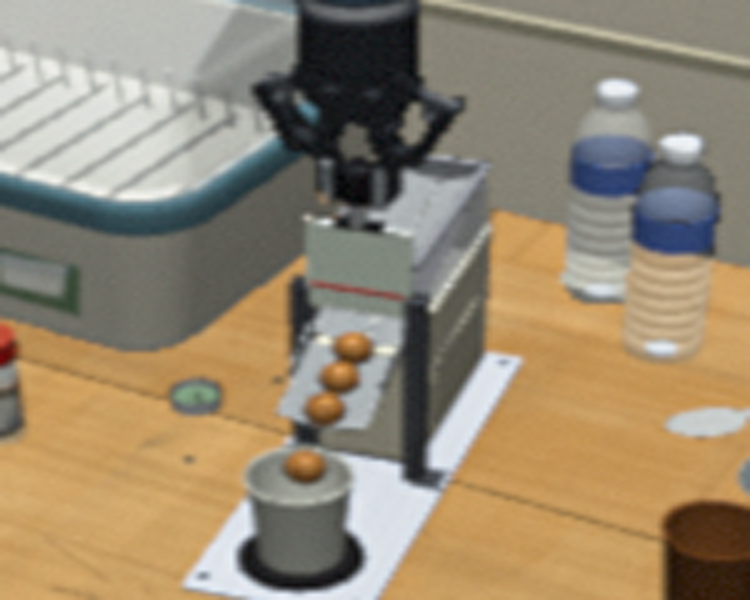

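move_arm(fingers=[1,1,1,1,1,1,1,1], offset=[[-0.002,0,-0.002],[-0.002,0,-0.004],[-0.002,0,-0.004],[-0.002,0,-0.004],[-0.002,0,-0.004],[-0.002,0,-0.004],[-0.002,0,-0.004],[-0.002,0,-0.004]], spin=[0,0,0,0,0,0,0,0])

```text
clock: 22.2
eef_pos: [0.6026, 0.0584, 0.2768]
tcp_rot: [-2.021, -2.405, -0.0]
force: [3.4, -0.8, -7.0]
width: 0.0265
```

```bash
python3 - <<'E'
from h import *
s=arm.get_state();print(s["eef_pos"],s["clock"],s["force"],s["width"])
W=cam("wrist",s)
w=arm.snapshot("wrist")[:,:,::-1];cv2.imwrite("pics/w17.png",w);cv2.imwrite("pics/w17c.png",cv2.resize(w[0:260,230:410],None,fx=3,fy=2.3,interpolation=2));cv2.imwrite("pics/w17d.png",cv2.resize(w[180:260,240:400],None,fx=5,fy=5,interpolation=2))
im=arm.snapshot("scene")[:,:,::-1];cv2.imwrite("pics/s17f.png",im);cv2.imwrite("pics/s17.png",cv2.resize(im[150:230,290:360],None,fx=8,fy=7,interpolation=2))
im=arm.snapshot("side")[:,:,::-1];cv2.imwrite("pics/si17.png",cv2.resize(im[150:260,250:370],None,fx=6,fy=5,interpolation=2))
E
```

```text
[0.602566   0.05838361 0.27677347] 22.2 [ 3.37374897 -0.79592807 -7.00356781] 0.026474544052364223
```

View pics/w17.png

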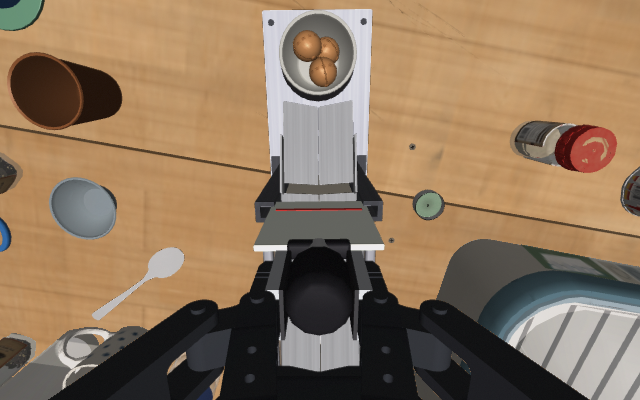

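View pics/s17.png

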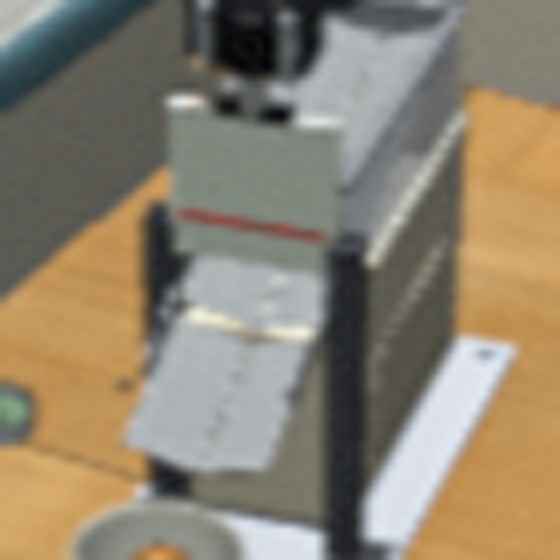

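View pics/w17d.png

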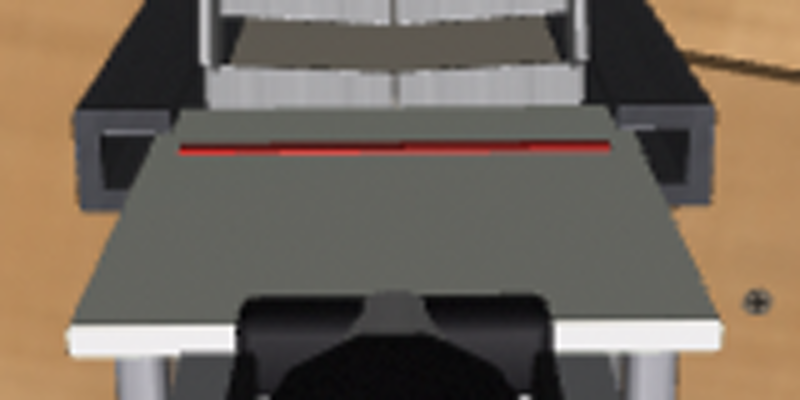

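View pics/si17.png

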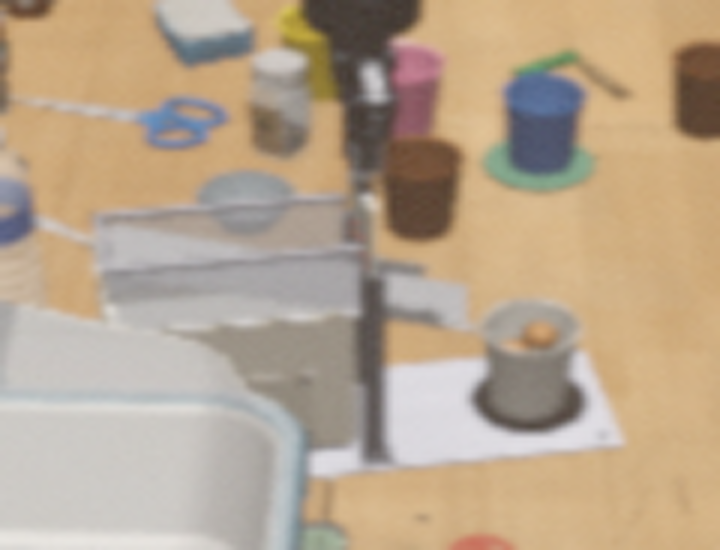

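```bash
python3 - <<'E'
from h import *
S=cam("scene")
st=arm.get_state();print(st["clock"],st["eef_pos"],st["force"])
d=np.array([np.cos(np.radians(10.2)),np.sin(np.radians(10.2))])
def line(f):
    im=cv2.imread(f).astype(int)[:,:,:];b,g,r=im[...,0],im[...,1],im[...,2]
    wt=np.clip(r-np.maximum(g,b)-15,0,None).astype(float);M=np.zeros_like(wt);M[155:205,300:345]=wt[155:205,300:345]
    ys,xs=np.nonzero(M>0);ww=M[ys,xs];print(f,len(xs),xs.min(),xs.max());return (xs*ww).sum()/ww.sum(),(ys*ww).sum()/ww.sum()
for f in ["pics/s13f.png","pics/s17f.png"]:
    u,v=line(f);
    for off in (.112,.118):
        p=np.array([.485,.0365])+off*d
        # solve z s.t. v matches
        zz=np.linspace(.1,.3,2001);pr=proj(S,np.c_[np.full(2001,p[0]),np.full(2001,p[1]),zz]);i=np.argmin(abs(pr[:,1]-v));print((u,v),off,"z",zz[i],pr[i])
E
```

```text
22.35 [0.602563   0.05838554 0.27676458] [ 4.51722741  0.17797975 -7.08219589]
pics/s13f.png 354 300 334
(np.float64(311.61758143685853), np.float64(186.10073627844713)) 0.112 z 0.1797 [320.81752328 186.10765581]
(np.float64(311.61758143685853), np.float64(186.10073627844713)) 0.118 z 0.1757 [321.43030353 186.10533649]
pics/s17f.png 263 300 330
(np.float64(305.5709193524432), np.float64(190.1066389425219)) 0.112 z 0.1638 [320.84458332 190.10733384]
(np.float64(305.5709193524432), np.float64(190.1066389425219)) 0.118 z 0.1597 [321.45384478 190.11305   ]
```

```bash
python3 - <<'E'
from h import *
S=cam("scene")
d=np.array([np.cos(np.radians(10.2)),np.sin(np.radians(10.2))]);n=np.array([-d[1],d[0]])
def line(f,v0,v1):
    im=cv2.imread(f).astype(int);b,g,r=im[...,0],im[...,1],im[...,2]
    out=[]
    for u in range(315,328):
        c=(r-(g+b)/2)[v0:v1,u];c=np.clip(c-np.median(c),0,None);c[c<.3*c.max()]=0;out.append((u,(c*np.arange(v0,v1)).sum()/c.sum()))
    return np.array(out)
a=line("pics/s13f.png",189,199);b=line("pics/s17f.png",177,188);print(a.round(1).tolist(),b.round(1).tolist())
for off in (.11,.115,.12):
    r=[]
    for L in (a,b):
        u,v=L.mean(0)
        def f(q):
            p=np.array([.485,.0365])+off*d+q[0]*n;return proj(S,[*p,q[1]])[0]-[u,v]
        r.append(least_squares(f,[0,.2]).x)
    print(off,r,r[1][1]-r[0][1])
E
```

```text
[[315.0, 192.0], [316.0, 192.4], [317.0, 192.4], [318.0, 192.6], [319.0, 192.7], [320.0, 193.2], [321.0, 193.3], [322.0, 193.4], [323.0, 193.5], [324.0, 193.6], [325.0, 193.7], [326.0, 194.3], [327.0, 194.4]] [[315.0, 180.5], [316.0, 180.6], [317.0, 180.7], [318.0, 181.3], [319.0, 181.4], [320.0, 181.5], [321.0, 181.6], [322.0, 181.8], [323.0, 182.3], [324.0, 182.4], [325.0, 182.4], [326.0, 182.6], [327.0, 183.0]]
0.11 [array([-0.0011668 ,  0.15300336]), array([-0.00142338,  0.19863013])] 0.04562677499601686
0.115 [array([0.00058736, 0.1491528 ]), array([0.00032975, 0.19496146])] 0.04580866325735397
0.12 [array([0.00234151, 0.14530223]), array([0.00208289, 0.19129279])] 0.04599055151871187
```

move_arm(fingers=[1,1,1,1,1,1,1,1,1,1], offset=[[0,0,0.003],[0,0,0.003],[0,0,0.003],[0,0,0.003],[0,0,0.003],[0,0,0.003],[0,0,0.003],[0,0,0.003],[0,0,0.003],[0,0,0.003]], spin=[0,0,0,0,0,0,0,0,0,0])

```text
clock: 23.35
eef_pos: [0.6026, 0.0583, 0.276]
tcp_rot: [-2.021, -2.405, -0.0]
force: [4.1, 1.5, -7.6]
width: 0.026
```

```bash
python3 - <<'E'
from h import *
s=arm.get_state();print(s["eef_pos"],s["clock"],s["force"],s["width"])
w=arm.snapshot("wrist")[:,:,::-1];cv2.imwrite("pics/w18.png",cv2.resize(w[0:130,240:400],None,fx=5,fy=4.5,interpolation=2))
for i in range(4): print([(np.round(x["position"],3).tolist(),round(x["p"],2)) for x in arm.boxes_of("wrist",f"nut_{i}_c")]) if i==0 else None
im=arm.snapshot("scene")[:,:,::-1];cv2.imwrite("pics/s18.png",cv2.resize(im[120:340,240:480],None,fx=3.2,fy=2.7,interpolation=2))
s=arm.get_state();print(s["eef_pos"],s["clock"],s["force"])
E
```

```text
[0.60256366 0.0583327  0.27601004] 23.35 [ 4.09638089  1.51072309 -7.59382849] 0.025951705714956565
[([0.5, 0.046, 0.081], 0.32), ([0.478, 0.034, 0.077], 0.31)]
[0.60257286 0.05836697 0.2760282 ] 23.5 [ 3.66453059  2.06022431 -7.10463596]
```

View pics/w18.png

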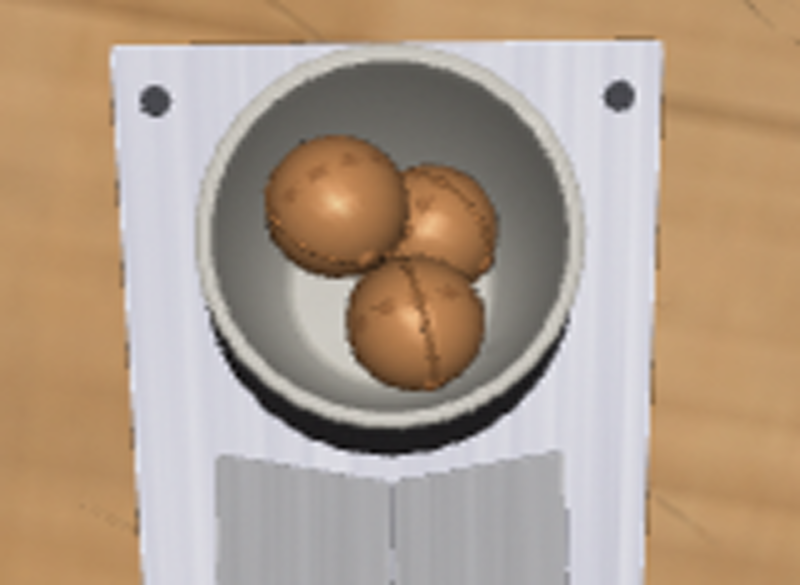

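View pics/s18.png

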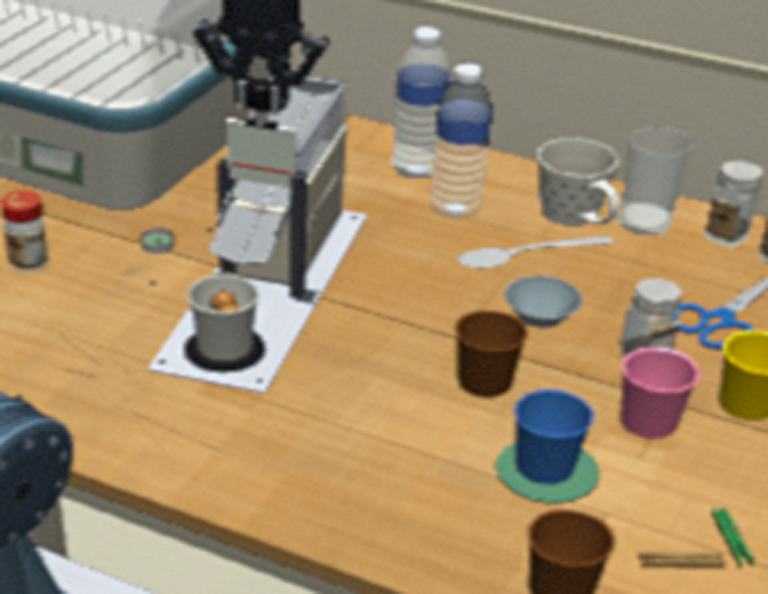

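```bash
python3 - <<'E'
from bench import arm
print(arm.close_job());s=arm.get_state();print(s["clock"],s["eef_pos"],s["force"],s["width"])
E
```

```text
the job is handed in; nothing more can be done
None
the job is handed in; nothing more can be done
```

The job is done and handed in at about 23.5 s, with the gate still held at its mark. I set the blue tumbler aside, put the white one on the rubber pad, and then put the blue one on the coaster. After that I took the knob and pulled the gate straight up.

**Tumblers:** the last overlays from two cameras show each tumbler within about 1–2 mm of its pad or coaster centre. They are also clear of the chute and the other things.

**Gate:** the first pull went slightly too far. The red line's shift in the scene picture gave 45.8 mm and the tool height gave 45.9 mm, so I lowered the gate by 0.75 mm. The tool height then read 45.1 mm against the 45 mm mark. It is held with a 60 N grip against a downward force of about 7 N. I did not repeat the picture measurement after that correction.

**Nuts:** all four were seen past the gate, three on the chute and one dropping into the tumbler. In the final pictures only three can be seen directly in the tumbler. The top one sits raised, so I take the fourth to be underneath it. None shows on the chute or the worktop. The view into the bin is partly blocked by the gripper. The nut detector found only two nuts, at low confidence.

I saw no bystander moved in the final pictures, but I did not re-measure their positions.

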